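Clamp a batch of cut square tubes in the swing-arm fixture

ROBOT

A 6-joint arm with a two-finger parallel gripper is mounted at the origin on the work surface. World frame = base frame: x ahead of the robot, y to its left, z up, the work surface at z = 0. Lengths are in mm, angles in rad, forces in N, time in s.
With the tool pointing down it reaches from about 275 to 975 mm from the base axis. Payload 8.4 kg.
Tool frame: the origin (TCP) lies at the very end of the fingers, on their centre line; the grasp point (between the pads) lies 19 mm behind it; z points along the fingers, y is the direction in which the jaws open and shut (so a half turn about z gives the same grasp; the last joint's range is limited). The gripper opens to 92 mm and grips with 3 to 60 N. Pads are 20 mm wide; open, the fingers measure 128 mm over their backs; the gripper's body (75 mm by 189 mm) begins 69 mm behind the grasp point.
Start: joints at [1.324, 0.353, 1.633, -0, 1.155, -0.002], TCP at [151.475, 606.369, 176.083] pointing down, gripper open.
Joint ranges: [-2.63, 2.63], [-0.92, 2.1], [0.06, 2.66], [-1.3, 4.44], [0, 2.69], [-3.02, 3.02]. Speed limits (rad/s): [2.22, 2.22, 2.79, 3.14, 3.14, 3.14].

INTERFACE

Orientations are given as a unit quaternion [x, y, z, w].
In Python, from plant import robot gives the robot as it stands.
- The arm moves only by the tool arm_command, never from a script. Its argument "deltas" is a list of rows, each an object of numbers: "dx", "dy", "dz": the shift along the tool's x, y, z in cm; "ax", "ay", "az": the turn, a rotation vector about the tool's x, y, z in degrees; "fingers": the finger opening in cm, from 0 to 9.19. A call has 1 to 12 rows; each row is the pose to reach, as a shift and turn from the pose commanded when the call began, along the tool's axes at that moment; what a row does not reach only later rows make up. A row lasts 1/8 s, in which the tool goes at most 62.5 mm and 10.7 degrees, less where a joint would pass 70% of its speed; a pose out of reach is approached as far as the arm can. A call with a gripper value outside its range is refused whole. The fingers move at their own pace and stop on an object; "force" is the grip in N (left out, the last holds). Time passes only in rows, so rows that repeat a pose let the fingers close. It gives the time, the measured TCP pose, the force and the opening at its end, in the units of the state.
- robot.observe(): the state, without advancing time (a new reading comes with each control period).
- robot.snapshot(name): name is "scene" or "top" or "wrist"; returns (picture, depth): 480x640x3 uint8, red, green, blue; 480x640 float32, mm along the optical axis (not along the pixel's ray), 0 where there is no reading.
- robot.get_calibration(name): a dict with "intrinsics" (3x3 intrinsics, pixels), "position" and "rotation" of the camera in the world. Camera axes: x right, y down, z forward; pixel columns grow to the right and rows downward; lengths in mm; the calibration is good to about 2 mm. A picture is of the moment at which its call begins: read the wrist's pose just before it. get_calibration takes no time and is no camera call; for the wrist camera it gives the pose at the moment of the call.
- robot.close_job(): hands the job in, once; it reports no verdict.
The state is a dict: "t": time; "joint_pos": joint angles; "joint_velocities": joint speeds; "tau": joint torques, N m; "ee_pos": TCP position; "eef_rot": TCP orientation; "wrist_force": force on the tool from outside, world axes, zero at the start; "moment": the same for the moment, N m; "grip_width": finger opening in mm.
Only numpy, scipy, OpenCV 4.12 (cv2) and the standard library are available. Lean on these libraries where they do the work, as an engineer would, in place of code of your own. Each camera call takes 0.05 s, during which the arm holds its last target.

TASK

Clamp every cut square tube that lies loose on the welding table into the clamping fixture, ready for its ends to be dressed: pull the sprung index plunger up and twist it so that it stays open, swing the clamp arm well clear of the channels, and lay each tube flat in a channel of its own with its far end butted against the end stop. Then swing the arm fully back over the tubes, twist the plunger so that it snaps home and pins the arm, and screw the knob down, several turns, until the pressure bar holds the tubes down firmly. Do not knock the other things on the table about.

Things in the scene. Friction and masses are not known exactly. Their poses are not given: they have to be found in the camera images.
- fixture: Clamping fixture: steel base plate 270 x 250 x 12 mm bolted to the table. Origin on the table surface under the middle of the middle channel; x runs along the channels to the end stop, y left, z up. Three open channels along x at y = -75, 0, +75 mm, each 48 mm wide between ribs 9 mm high (x -65 to +60 mm). A butted tube has its centre at x = 0, z = 32 mm.
- channel1 (a point): Middle of the floor of the right-hand channel (fixture x = 0, y = -75 mm), 12 mm above the table.
- channel2 (a point): Middle of the floor of the middle channel (fixture x = 0, y = 0), 12 mm above the table. At the far end of all three channels stands the end stop, a plate 8 mm thick with its face at fixture x = +70 mm, its top 46 mm above the table.
- channel3 (a point): Middle of the floor of the left-hand channel (fixture x = 0, y = +75 mm), 12 mm above the table.
- post_axis (a point): On the upright pivot axis of the swing arm (fixture x = 115 mm, y = 0), at the arm's mid-height, 103 mm above the table. Behind it, at x = 177 mm, stands the notched index post, 80 mm high, that the plunger's pin drops into when the arm is within about 0.04 rad of closed.
- swing (a joint): Swing arm angle in rad: 0 closed (at its stop, pointing along the fixture's -x over the channels), growing as it swings clockwise seen from above, free end to the fixture's +y (left), up to 2.1. Stiff (0.35 N m): it stays where it is left. The plunger's pin, when down, holds it at 0. Beyond 1.5 it is well clear.
- beam_grip (a point): On the arm's beam, 55 mm from the post axis towards the knob, 8 mm under its top. The beam is 30 mm wide and 22 mm thick, its top 114 mm above the table, and can be gripped across here. The pressure bar hangs under the arm's free end, underside 66 mm above the table when backed off (a seated tube's top: 52 mm).
- knob_grip (a point): Middle of the black lobed knob of the clamping screw, on its upright axis at the arm's free end, 115 mm from the post axis: 50 mm across the lobes (46 mm round where fingers bear), 30 mm tall; this point is 17 mm above its underside, which is 24 mm above the beam when backed off and 10 mm when tight: it sinks as it is screwed down.
- screw (a joint): Angle of that knob in rad: 0 backed off, growing clockwise seen from above, which lowers the pressure bar 7 mm a turn (1.11 mm per rad); end of thread at 14.5. Over seated tubes the bar touches after two turns (12.6 rad); turned 0.5 to 1 rad further it is firm, and on release springs back to a little above 12.6. Turns at 0.2 N m and stays where it is left.
- press_bar (a joint): How far the pressure bar (196 mm long across the channels, 26 mm wide) has been lowered, in m: 0 with the screw backed off, 0.014 when it touches the tops of seated tubes.
- plunger_grip (a point): Middle of the round knurled knob of the index plunger, on its upright axis on the arm's tail, 62 mm behind the post axis: 30 mm across, 24 mm tall; this point is 14 mm above its underside. Under it is a slotted collar 30 mm wide, its top 125 mm above the table.
- plunger_pull (a joint): How far the plunger is pulled up, in m: 0 home (pin down), 0.010 when its cross pin rests on the collar, at most 0.016. A spring pulls it down with 5 N at 0 and 9 N at 0.010.
- plunger_twist (a joint): Twist of the plunger knob in rad, 0 to 1.57, growing counterclockwise seen from above. At 0 its cross pin lies in the collar's slot. Pulled up 11 mm or more and twisted a quarter turn counterclockwise it rests latched open on the collar; twisted back to 0 it springs down. It cannot be twisted while down.
- tube1: Saw-cut bright square metal tube, 40 x 40 mm and 140 mm long, about 0.35 kg, lying flat on the table at the start (absent in some starts). Origin at its centre; its x axis runs along it. It is the same either way round and on any of its four sides.
- tube2: Saw-cut bright square metal tube, 40 x 40 mm and 140 mm long, about 0.35 kg, lying flat on the table at the start (absent in some starts). Origin at its centre; its x axis runs along it. It is the same either way round and on any of its four sides.
- tube3: Saw-cut bright square metal tube, 40 x 40 mm and 140 mm long, about 0.35 kg, lying flat on the table at the start (absent in some starts). Origin at its centre; its x axis runs along it. It is the same either way round and on any of its four sides.
- reducer: Bystander: steel reducer cone, 114 mm wide and 100 mm high, to be left where it is. Origin at its underside.
- flanged_stub: Bystander: flanged pipe stub standing on its flange, 104 mm wide and 94 mm high, to be left where it is. Origin at its underside.
- wire_brush: Bystander: wire brush, 240 mm long, to be left where it is. Origin at its underside.
- try_square: Bystander: try square lying flat, to be left where it is. Origin at its underside.
- spray_can: Bystander: spray can, 60 mm wide and 170 mm high, to be left where it is. Origin at its underside.
Not all that is in view belongs to the job. What is shaped like the tube3 but orange is not meant. Leave any turquoise look-alike of the tube1 alone.

How it is judged:
By the outcome, as a careful person would: the job done as asked, in the order asked, and still so for the second after the job is handed in, with the robot touching nothing.
Of tube1, tube2, tube3 only 2 to 3 are there at a start; the rules pass over those that are not, and their reading is None.
At some moment in a run one of tube1, tube2, tube3 may be knocked a few centimetres aside while the robot is not near it.
Once in a run the grip may slacken for a moment while it holds something.
It also fails if it takes over 210 s, if anything falls off the work surface, if the arm or the gripper's body presses on something with over 40 N, if the wrist force passes 120 N, or if a joint passes its speed limit or range.

## Working session

There is one attempt and no reset: what is moved stays moved. The work goes in short steps, Python scripts to look and compute and a tool call to move; the robot and the scene stay as the last step left them, time stands still between calls to the robot, and variables do not carry over. Pictures are saved under pics/ and viewed, and the job is handed in when it is done.

Besides the shell and the picture viewer there is one more tool, called after "Request:" by a JSON object that holds its "api" and its "payload". arm_command: Moves the arm, as the interface text tells. Its arguments: {"type":"object","properties":{"deltas":{"type":"array","items":{"type":"object","properties":{"dx":{"type":"number"},"dy":{"type":"number"},"dz":{"type":"number"},"ax":{"type":"number"},"ay":{"type":"number"},"az":{"type":"number"},"fingers":{"type":"number"}}}},"force":{"type":"number"}},"required":["deltas"]}

```bash
ls; mkdir -p pics; cat > h.py <<'E'
from plant import robot
import numpy as np, cv2
from scipy.spatial.transform import Rotation as R
def snap(name,fn=None):
    c=robot.get_calibration(name); p,d=robot.snapshot(name)
    if fn: cv2.imwrite('pics/'+fn,p[:,:,::-1])
    return p,d,c
def cloud(d,c):
    K=np.array(c['intrinsics']);v,u=np.mgrid[0:d.shape[0],0:d.shape[1]]
    P=np.stack([(u-K[0,2])/K[0,0]*d,(v-K[1,2])/K[1,1]*d,d],-1)
    Rm=np.array(c['rotation'])
    if Rm.shape!=(3,3): Rm=R.from_quat(Rm).as_matrix()
    W=P@Rm.T+np.array(c['position']); W[d<=0]=np.nan
    return W
E
python3 - <<'E'
from h import *
o=robot.observe();print({k:np.round(v,3) for k,v in o.items()})
for n in ['scene','top','wrist']:
    p,d,c=snap(n,n+'0.png');np.savez(n+'0.npz',p=p,d=d,W=cloud(d,c));print(n,c)
E
```

```text
pics
{'t': np.float64(0.0), 'joint_pos': array([ 1.324,  0.354,  1.634, -0.   ,  1.155, -0.002]), 'joint_velocities': array([-0.002,  0.001,  0.   , -0.001, -0.   , -0.   ]), 'tau': array([-1.0000e-03, -5.9383e+01, -3.3421e+01,  7.0000e-02,  2.3000e-02,
       -0.0000e+00]), 'ee_pos': array([151.335, 605.84 , 175.372]), 'eef_rot': array([ 0.122,  0.993, -0.001, -0.   ]), 'wrist_force': array([ 0.238, -0.499,  0.141]), 'moment': array([-0.026,  0.055,  0.005]), 'grip_width': np.float64(91.899)}
scene {'intrinsics': array([[609.74775131,   0.        , 328.45686485],
       [  0.        , 609.74775131, 231.9878842 ],
       [  0.        ,   0.        ,   1.        ]]), 'position': array([1795.29781921,  525.19623275, 1012.28768128]), 'rotation': array([ 0.46474555,  0.73688407, -0.41448328, -0.26309136])}
top {'intrinsics': array([[613.40289706,   0.        , 320.73992172],
       [  0.        , 613.40289706, 230.92126756],
       [  0.        ,   0.        ,   1.        ]]), 'position': array([ 267.45047759,  -85.49951658, 1964.26638767]), 'rotation': array([ 0.70884208, -0.70261772,  0.04775737, -0.03988082])}
wrist {'intrinsics': array([[345.07178881,   0.        , 319.52531727],
       [  0.        , 345.07178881, 241.32478213],
       [  0.        ,   0.        ,   1.        ]]), 'position': array([ 87.44919409, 622.76149961, 383.43914393]), 'rotation': array([0.78252266, 0.61105752, 0.07253343, 0.09489941])}
```

View pics/top0.png

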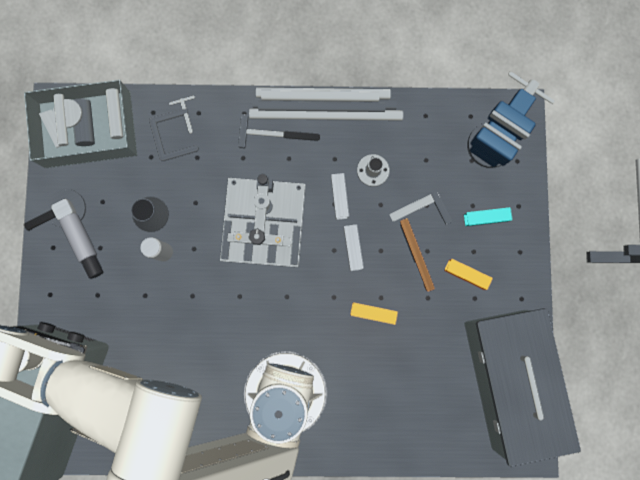

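View pics/scene0.png

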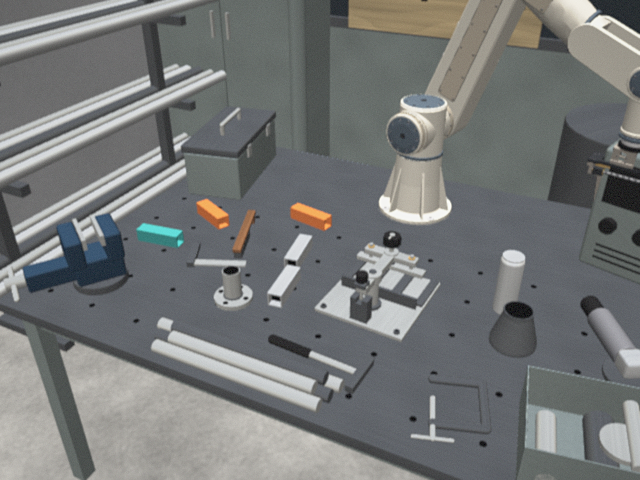

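View pics/wrist0.png

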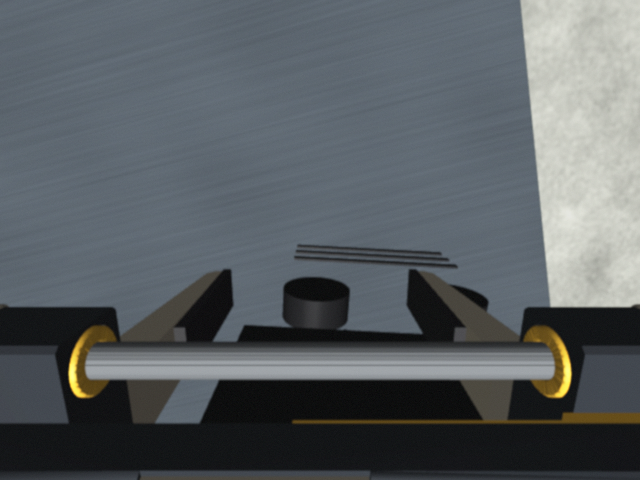

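```bash
python3 - <<'E'
from h import *
z=np.load('top0.npz');W=z['W'];p=z['p']
for u,v in [(340,196),(354,247),(375,314),(468,274),(488,216),(412,207),(373,169),(263,181),(257,237),(233,179),(304,183),(299,266),(222,262),(150,212),(151,247),(416,255),(262,205),(280,390)]:
    print((u,v),np.round(W[v,u]))
c=cv2.resize(p[160:330,200:520],None,fx=2.5,fy=2.5,interpolation=cv2.INTER_CUBIC);cv2.imwrite('pics/t1.png',c[:,:,::-1])
p=np.load('scene0.npz')['p']
c=cv2.resize(p[190:350,180:450],None,fx=2.9,fy=2.9,interpolation=cv2.INTER_CUBIC);cv2.imwrite('pics/s1.png',c[:,:,::-1])
E
```

```text
(340, 196) [ 619. -166.   44.]
(354, 247) [ 457. -211.   44.]
(375, 314) [ 249. -277.   43.]
(468, 274) [ 375. -569.   42.]
(488, 216) [ 559. -635.   48.]
(412, 207) [ 592. -401.    9.]
(373, 169) [ 698. -267.   89.]
(263, 181) [644.  70. 146.]
(257, 237) [471.  83. 170.]
(233, 179) [nan nan nan]
(304, 183) [669. -51.   1.]
(299, 266) [398. -38.   8.]
(222, 262) [409. 209.  -0.]
(150, 212) [553. 418. 100.]
(151, 247) [440. 395. 161.]
(416, 255) [ 433. -406.   44.]
(262, 205) [576.  74. 118.]
(280, 390) [ 60.  -3. 375.]
```

View pics/t1.png

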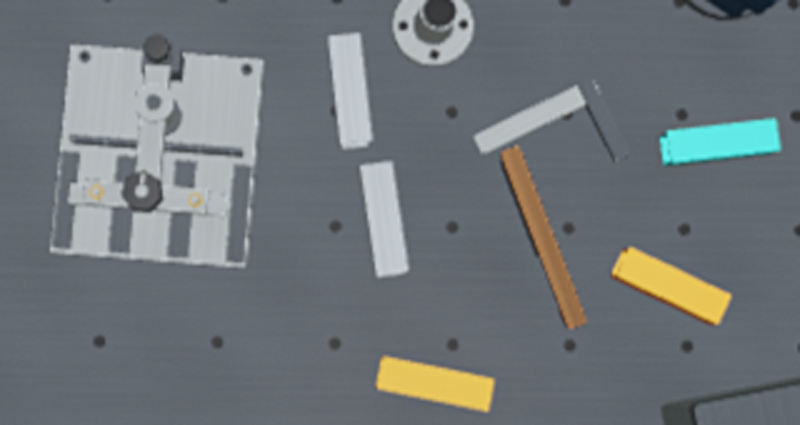

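View pics/s1.png

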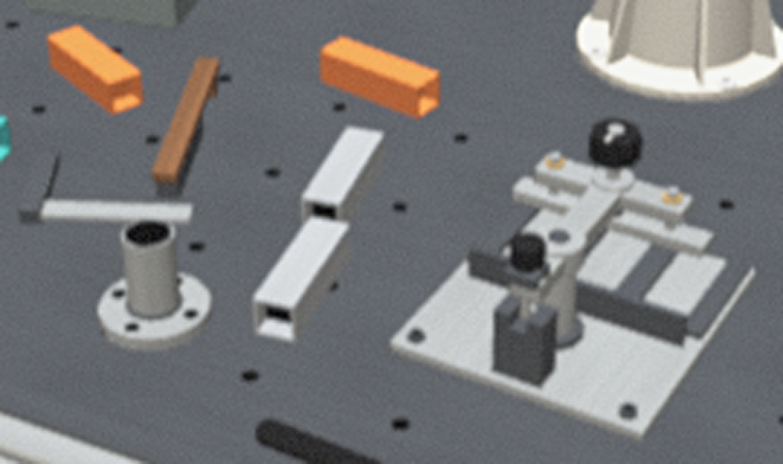

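```bash
cat >> h.py <<'E'
def go(x,y,z,psi):
    """print the delta row (cm,deg) to a down-pointing pose with tool x at world angle psi (deg)"""
    o=robot.observe();q=R.from_quat(o['eef_rot']);p=np.array(o['ee_pos'])
    a=np.radians(psi)
    T=R.from_matrix(np.array([[np.cos(a),np.sin(a),0],[np.sin(a),-np.cos(a),0],[0,0,-1]]))
    d=q.inv().apply(np.array([x,y,z])-p)/10
    r=np.degrees((q.inv()*T).as_rotvec())
    print('from',np.round(p,1),'psi',round(yaw(),2),'| d cm',np.round(d,2),'rot',np.round(r,2),'rows>=',round(max(np.linalg.norm(d)/6.25,np.linalg.norm(r)/10.7),1))
def yaw():
    m=R.from_quat(robot.observe()['eef_rot']).as_matrix();return np.degrees(np.arctan2(m[1,0],m[0,0]))
E
python3 - <<'E'
from h import *
c=robot.get_calibration('wrist');print(R.from_quat(c['rotation']).as_matrix().round(2))
q=R.from_quat(robot.observe()['eef_rot']); print(q.inv().apply(np.array(c['position'])-robot.observe()['ee_pos']), (q.inv()*R.from_quat(c['rotation'])).as_matrix().round(3))
go(440,85,350,176)
# fixture from top
z=np.load('top0.npz');W=z['W'];p=z['p'].astype(int)
m=(abs(W[...,0]-520)<190)&(abs(W[...,1]-75)<150)&(W[...,2]>6)&(W[...,2]<25)
pts=W[m][:,:2].astype(np.float32);print(m.sum(),cv2.minAreaRect(pts))
for (a,b) in [(619,-166),(457,-211)]:
    m=(np.hypot(W[...,0]-a,W[...,1]-b)<78)&(W[...,2]>25)&(W[...,2]<60)
    print(m.sum(),cv2.minAreaRect(W[m][:,:2].astype(np.float32)),np.nanmedian(W[m],0))
E
```

```text
[[ 0.24  0.94  0.23]
 [ 0.97 -0.24 -0.06]
 [-0.    0.24 -0.97]]
[  66.09294618    0.63368371 -208.00544019] [[-0.    -0.971 -0.237]
 [ 1.    -0.    -0.001]
 [ 0.001 -0.237  0.971]]
from [151.4 606.  175.5] psi 165.98 | d cm [-40.63 -43.57 -17.4 ] rot [-6.000e-02 -1.000e-02 -1.002e+01] rows>= 9.9
4583 ((519.9647216796875, 74.87310791015625), (299.3935546875, 379.98406982421875), 89.88371276855469)
549 ((624.3386840820312, -164.52047729492188), (140.78900146484375, 40.54280090332031), 6.723689079284668) [ 624.40773781 -163.59116262   39.34409072]
571 ((459.98211669921875, -208.24757385253906), (140.56796264648438, 40.91259002685547), 8.459046363830566) [ 457.64983998 -208.1897561    38.59069019]
```

```bash
python3 - <<'E'
from h import *
go(450,0,320,176)
E
```

```text
from [151.4 606.  175.5] psi 165.98 | d cm [-43.66 -51.57 -14.39] rot [-6.000e-02 -1.000e-02 -1.002e+01] rows>= 11.1
```

Request:
{"api": "arm_command", "payload": {"deltas": [{"dx": -43.7,"dy": -51.6,"dz": -14.4,"az": -10},{"dx": -43.7,"dy": -51.6,"dz": -14.4,"az": -10},{"dx": -43.7,"dy": -51.6,"dz": -14.4,"az": -10},{"dx": -43.7,"dy": -51.6,"dz": -14.4,"az": -10},{"dx": -43.7,"dy": -51.6,"dz": -14.4,"az": -10},{"dx": -43.7,"dy": -51.6,"dz": -14.4,"az": -10},{"dx": -43.7,"dy": -51.6,"dz": -14.4,"az": -10},{"dx": -43.7,"dy": -51.6,"dz": -14.4,"az": -10},{"dx": -43.7,"dy": -51.6,"dz": -14.4,"az": -10},{"dx": -43.7,"dy": -51.6,"dz": -14.4,"az": -10},{"dx": -43.7,"dy": -51.6,"dz": -14.4,"az": -10},{"dx": -43.7,"dy": -51.6,"dz": -14.4,"az": -10}]}}

```text
invalid input
```

```bash
python3 - <<'E'
from h import *
o=robot.observe();print(o['t'],o['ee_pos'],o['joint_pos'],yaw())
p,d,c=snap('wrist','w1.png');np.savez('w1.npz',p=p,d=d,W=cloud(d,c))
E
```

```text
0.15 [151.37487667 605.95287445 175.52671454] [ 1.32359562e+00  3.53497134e-01  1.63397360e+00 -6.08178647e-06
  1.15518780e+00 -2.42954722e-03] 165.97578674527716
```

View pics/w1.png

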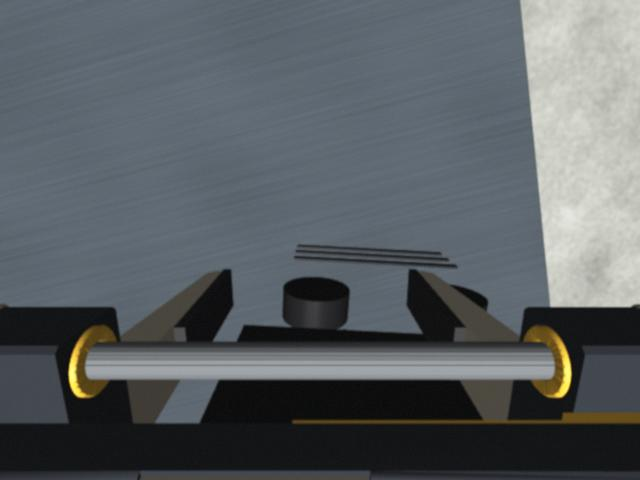

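Request:
{"api": "arm_command", "payload": {"deltas": [{"dx": -4,"dy": -4,"dz": -3,"ax": 0,"ay": 0,"az": -2,"fingers": 9.1}]}}

```text
t: 0.32
ee_pos: [178.7, 559.0, 203.1]
eef_rot: [0.103, 0.995, -0.002, -0.001]
wrist_force: [1.8, 0.6, 0.8]
grip_width: 91.1
```

```bash
python3 - <<'E'
from h import *
go(450,0,320,176)
E
```

```text
from [178.7 559.  203.1] psi 168.16 | d cm [-38.01 -49.19 -11.54] rot [-0.21 -0.06 -7.84] rows>= 10.1
```

Request:
{"api": "arm_command", "payload": {"deltas": [{"dx": -38,"dy": -49,"dz": -11.5,"ax": 0,"ay": 0,"az": -8,"fingers": 9.1},{"dx": -38,"dy": -49,"dz": -11.5,"ax": 0,"ay": 0,"az": -8,"fingers": 9.1},{"dx": -38,"dy": -49,"dz": -11.5,"ax": 0,"ay": 0,"az": -8,"fingers": 9.1},{"dx": -38,"dy": -49,"dz": -11.5,"ax": 0,"ay": 0,"az": -8,"fingers": 9.1},{"dx": -38,"dy": -49,"dz": -11.5,"ax": 0,"ay": 0,"az": -8,"fingers": 9.1},{"dx": -38,"dy": -49,"dz": -11.5,"ax": 0,"ay": 0,"az": -8,"fingers": 9.1},{"dx": -38,"dy": -49,"dz": -11.5,"ax": 0,"ay": 0,"az": -8,"fingers": 9.1},{"dx": -38,"dy": -49,"dz": -11.5,"ax": 0,"ay": 0,"az": -8,"fingers": 9.1},{"dx": -38,"dy": -49,"dz": -11.5,"ax": 0,"ay": 0,"az": -8,"fingers": 9.1},{"dx": -38,"dy": -49,"dz": -11.5,"ax": 0,"ay": 0,"az": -8,"fingers": 9.1},{"dx": -38,"dy": -49,"dz": -11.5,"ax": 0,"ay": 0,"az": -8,"fingers": 9.1}]}}

```text
t: 1.7
ee_pos: [450.7, -2.6, 320.9]
eef_rot: [0.038, 0.999, -0.0, 0.001]
wrist_force: [-0.4, 0.3, 0.7]
grip_width: 90.9
```

```bash
python3 - <<'E'
from h import *
o=robot.observe();print(o['t'],o['ee_pos'],o['joint_pos'],yaw())
p,d,c=snap('wrist','w1.png');np.savez('w1.npz',p=p,d=d,W=cloud(d,c))
E
```

```text
1.7 [450.73995734  -2.57809308 320.86226596] [-8.38249220e-03 -4.67007578e-02  1.79050954e+00 -7.64821674e-04
  1.39673546e+00 -1.50384858e+00] 175.69148288713185
```

View pics/w1.png

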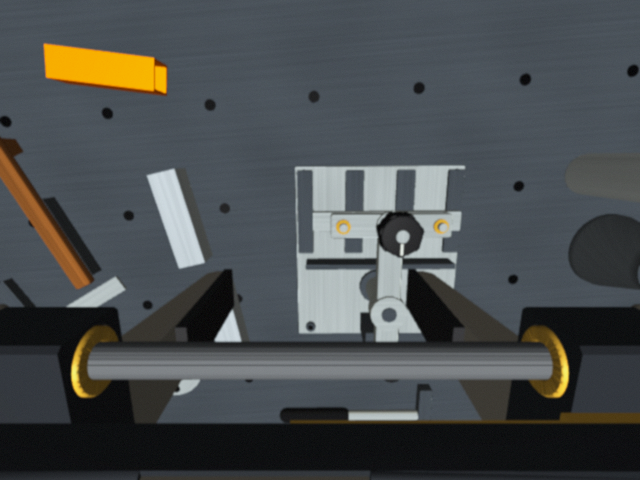

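```bash
python3 - <<'E'
from h import *
W=np.load('w1.npz')['W'];p=np.load('w1.npz')['p'].astype(int)
for u,v in [(389,316),(402,220),(343,227),(441,227),(389,290),(311,326),(330,300),(320,264),(180,220),(185,260),(230,320)]: print((u,v),W[v,u].round(1))
# knob
m=(W[...,2]>150)&(W[...,2]<185)&(np.hypot(W[...,0]-471,W[...,1]-83)<60)
print('knob',m.sum(),cv2.minEnclosingCircle(W[m][:,:2].astype(np.float32)),np.median(W[m],0))
m=(W[...,2]>112)&(W[...,2]<135)&(np.hypot(W[...,0]-583,W[...,1]-75)<28)
print('post',m.sum(),cv2.minEnclosingCircle(W[m][:,:2].astype(np.float32)),np.median(W[m],0))
# base edges: points z 8..16
m=(W[...,2]>7)&(W[...,2]<16)&(abs(W[...,1]-75)<170)&(W[...,0]>300)
P=W[m][:,:2]
# near edge: min x per y-bin ; right edge: min y per x-bin
def edge(P,ax,lo,hi,f):
    t=[];e=[]
    for b in np.arange(lo,hi,6):
        s=P[(P[:,1-ax]>=b)&(P[:,1-ax]<b+6)]
        if len(s)>5: t.append(s[:,1-ax].mean());e.append(f(s[:,ax]))
    k=cv2.fitLine(np.array(list(zip(t,e)),np.float32),cv2.DIST_HUBER,0,0.01,0.01).ravel();return k,np.std(np.array(e)-(k[3]+(np.array(t)-k[2])*k[1]/k[0]))
print('near',edge(P,0,-20,180,lambda a:np.percentile(a,2)))
print('right',edge(P,1,420,600,lambda a:np.percentile(a,2)))
print('left',edge(P,1,420,500,lambda a:np.percentile(a,98)))
# beam sides z~114
m=(W[...,2]>106)&(W[...,2]<122)&(W[...,0]>500)&(W[...,0]<565)&(abs(W[...,1]-78)<40)
print('beam',m.sum(),cv2.fitLine(W[m][:,:2].astype(np.float32),cv2.DIST_L2,0,.01,.01).ravel(),cv2.minAreaRect(W[m][:,:2].astype(np.float32)))
E
```

```text
(389, 316) [589.3  76.3 121.4]
(402, 220) [456.5  85.  166.8]
(343, 227) [469.   24.4 119.9]
(441, 227) [477.6 141.9 121.2]
(389, 290) [557.8  79.1 111.7]
(311, 326) [649.  -31.6  19. ]
(330, 300) [608.7   2.1  13.2]
(320, 264) [537.3  -8.6  44.4]
(180, 220) [ 457.7 -204.7   39.5]
(185, 260) [ 517.2 -206.7   41.4]
(230, 320) [ 619.  -154.5   39.3]
knob 1566 ((473.6987609863281, 83.93192291259766), 24.632001876831055) [471.55680792  82.70363286 167.07476392]
post 1133 ((582.916015625, 75.243896484375), 27.921430587768555) [583.820608    75.96517507 117.06278819]
near (array([9.9832433e-01, 5.7866927e-02, 8.4506363e+01, 4.0626990e+02],
      dtype=float32), np.float64(0.9681341073788087))
right (array([ 9.6952826e-01, -2.4497940e-01,  5.0965427e+02, -3.2258904e+01],
      dtype=float32), np.float64(9.271770443338449))
left (array([ 1.6099200e-01, -9.8695570e-01,  4.6615579e+02,  9.8356155e+01],
      dtype=float32), np.float64(97.87522585138748))
beam 1028 [9.99924481e-01 1.22877145e-02 5.35642700e+02 7.84647369e+01] ((533.3164672851562, 80.18981170654297), (30.20016098022461, 64.07308197021484), 86.4598617553711)
```

```bash
python3 - <<'E'
from h import *
go(647,72.5,195,86)
E
```

```text
from [450.1  -1.2 320.4] psi 175.76 | d cm [-19.09   8.81  12.55] rot [0.000e+00 1.000e-02 8.976e+01] rows>= 8.4
```

Request:
{"api": "arm_command", "payload": {"deltas": [{"dx": -19.1,"dy": 8.8,"dz": 12.5,"ax": 0,"ay": 0,"az": 89.8,"fingers": 6},{"dx": -19.1,"dy": 8.8,"dz": 12.5,"ax": 0,"ay": 0,"az": 89.8,"fingers": 6},{"dx": -19.1,"dy": 8.8,"dz": 12.5,"ax": 0,"ay": 0,"az": 89.8,"fingers": 6},{"dx": -19.1,"dy": 8.8,"dz": 12.5,"ax": 0,"ay": 0,"az": 89.8,"fingers": 6},{"dx": -19.1,"dy": 8.8,"dz": 12.5,"ax": 0,"ay": 0,"az": 89.8,"fingers": 6},{"dx": -19.1,"dy": 8.8,"dz": 12.5,"ax": 0,"ay": 0,"az": 89.8,"fingers": 6},{"dx": -19.1,"dy": 8.8,"dz": 12.5,"ax": 0,"ay": 0,"az": 89.8,"fingers": 6},{"dx": -19.1,"dy": 8.8,"dz": 12.5,"ax": 0,"ay": 0,"az": 89.8,"fingers": 6},{"dx": -19.1,"dy": 8.8,"dz": 12.5,"ax": 0,"ay": 0,"az": 89.8,"fingers": 6},{"dx": -19.1,"dy": 8.8,"dz": 12.5,"ax": 0,"ay": 0,"az": 89.8,"fingers": 6}]}}

```text
t: 3.0
ee_pos: [645.2, 77.0, 195.0]
eef_rot: [0.73, 0.684, -0.0, -0.0]
wrist_force: [0.1, 0.4, 0.5]
grip_width: 60.0
```

```bash
cat > v.py <<'E'
from h import *
import sys
n,fn=sys.argv[1],sys.argv[2]
o=robot.observe();print(round(o['t'],2),np.round(o['ee_pos'],1),np.round(o['joint_pos'],2),round(yaw(),2),np.round(o['wrist_force'],1),round(o['grip_width'],1))
p,d,c=snap(n,fn+'.png');np.savez(fn+'.npz',p=p,d=d,W=cloud(d,c))
E
python3 v.py wrist w2
```

```text
3.0 [645.2  77.  195. ] [0.12 0.38 1.56 0.   1.21 0.18] 86.31 [0.1 0.4 0.5] 60.0
```

View pics/w2.png

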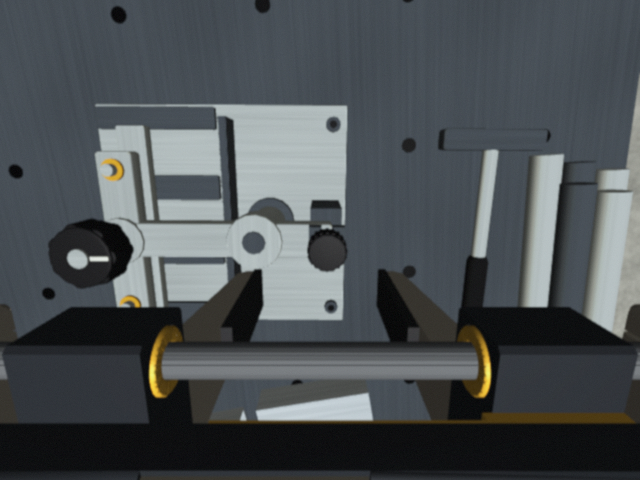

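```bash
python3 - <<'E'
from h import *
W=np.load('w2.npz')['W']
for u,v in [(327,247),(254,242),(90,250),(200,238),(325,265),(327,206)]: print((u,v),W[v,u].round(1))
m=(W[...,2]>138)&(W[...,2]<165)&(np.hypot(W[...,0]-647,W[...,1]-73)<30)
print('plunger',m.sum(),cv2.minEnclosingCircle(W[m][:,:2].astype(np.float32)),np.median(W[m],0))
m=(W[...,2]>116)&(W[...,2]<128)&(np.hypot(W[...,0]-584,W[...,1]-76)<32)
print('post',m.sum(),cv2.minEnclosingCircle(W[m][:,:2].astype(np.float32)),np.median(W[m],0))
m=(W[...,2]>160)&(W[...,2]<185)&(np.hypot(W[...,0]-471,W[...,1]-83)<60)
print('knob',m.sum(),cv2.minEnclosingCircle(W[m][:,:2].astype(np.float32)),np.median(W[m],0))
m=(W[...,2]>108)&(W[...,2]<119)&(W[...,0]>495)&(W[...,0]<555)&(abs(W[...,1]-78)<25)
print('beam',m.sum(),cv2.minAreaRect(W[m][:,:2].astype(np.float32)))
E
```

```text
(327, 247) [651.   77.5 152.1]
(254, 242) [589.9  77.5 120.6]
(90, 250) [nan nan nan]
(200, 238) [542.3  82.3 113.4]
(325, 265) [648.6  63.2 151.3]
(327, 206) [653.8  96.1  64.4]
plunger 1305 ((650.6544799804688, 72.45768737792969), 15.804383277893066) [650.65495779  74.32072214 151.25700745]
post 2279 ((588.6950073242188, 76.89093017578125), 23.771848678588867) [589.14364353  77.51419661 117.68834674]
knob 3503 ((474.18231201171875, 84.71814727783203), 25.36726951599121) [477.52935173  86.3320363  167.43439234]
beam 2358 ((524.9574584960938, 81.38134765625), (30.095659255981445, 61.39327621459961), 86.65570068359375)
```

```bash
python3 - <<'E'
from h import *
go(650.7,73.5,129,86.6)
E
```

```text
from [645.3  76.7 195.1] psi 86.36 | d cm [-0.28  0.56  6.61] rot [-0.05 -0.01 -0.24] rows>= 1.1
```

Request:
{"api": "arm_command", "payload": {"deltas": [{"dx": -0.3,"dy": 0.55,"dz": 2,"ax": 0,"ay": 0,"az": 0,"fingers": 6},{"dx": -0.3,"dy": 0.55,"dz": 4,"ax": 0,"ay": 0,"az": 0,"fingers": 6},{"dx": -0.3,"dy": 0.55,"dz": 5.5,"ax": 0,"ay": 0,"az": 0,"fingers": 6},{"dx": -0.3,"dy": 0.55,"dz": 6.6,"ax": 0,"ay": 0,"az": 0,"fingers": 6},{"dx": -0.3,"dy": 0.55,"dz": 6.6,"ax": 0,"ay": 0,"az": 0,"fingers": 5}], "force": 30}}

```text
t: 3.68
ee_pos: [650.8, 71.5, 128.1]
eef_rot: [0.73, 0.683, -0.001, -0.001]
wrist_force: [0.4, 0.2, 0.3]
grip_width: 52.3
```

```bash
python3 v.py wrist w3
```

```text
3.67 [650.8  71.5 128.1] [0.11 0.44 1.61 0.   1.09 0.17] 86.17 [0.4 0.2 0.3] 52.3
```

View pics/w3.png

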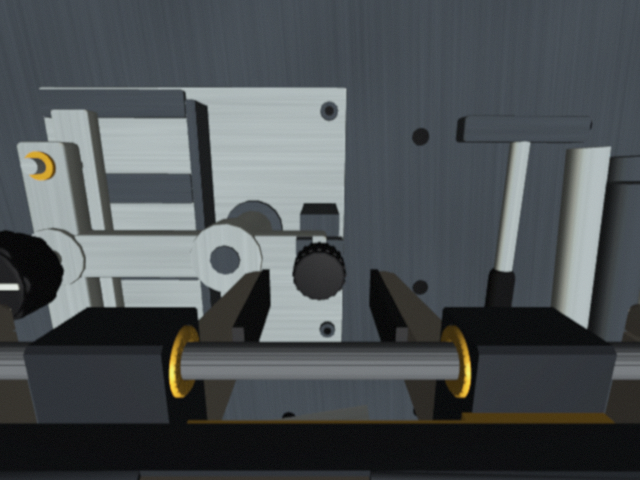

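Request:
{"api": "arm_command", "payload": {"deltas": [{"dx": 0.2,"dy": 0,"dz": 0,"ax": 0,"ay": 0,"az": 0,"fingers": 4},{"dx": 0.2,"dy": 0,"dz": 0,"ax": 0,"ay": 0,"az": 0,"fingers": 2.5},{"dx": 0.2,"dy": 0,"dz": 0,"ax": 0,"ay": 0,"az": 0,"fingers": 2.5},{"dx": 0.2,"dy": 0,"dz": 0,"ax": 0,"ay": 0,"az": 0,"fingers": 2.5},{"dx": 0.2,"dy": 0,"dz": 0,"ax": 0,"ay": 0,"az": 0,"fingers": 2.5}], "force": 40}}

```text
t: 4.35
ee_pos: [651.6, 73.6, 129.4]
eef_rot: [0.73, 0.683, 0.0, 0.0]
wrist_force: [0.2, 0.5, 0.6]
grip_width: 25.1
```

Request:
{"api": "arm_command", "payload": {"deltas": [{"dx": 0,"dy": 0,"dz": -0.4,"ax": 0,"ay": 0,"az": 0,"fingers": 2.5},{"dx": 0,"dy": 0,"dz": -0.8,"ax": 0,"ay": 0,"az": 0,"fingers": 2.5},{"dx": 0,"dy": 0,"dz": -1.3,"ax": 0,"ay": 0,"az": 0,"fingers": 2.5},{"dx": 0,"dy": 0,"dz": -1.3,"ax": 0,"ay": 0,"az": 0,"fingers": 2.5}], "force": 40}}

```text
t: 4.85
ee_pos: [652.0, 73.7, 143.1]
eef_rot: [0.73, 0.683, 0.0, 0.0]
wrist_force: [0.0, -0.2, 0.8]
grip_width: 25.2
```

```bash
python3 v.py scene s2; python3 -c "
import cv2;p=cv2.imread('pics/s2.png');cv2.imwrite('pics/s2c.png',cv2.resize(p[190:350,290:450],None,fx=3.5,fy=3.5))"
```

```text
4.85 [652.   73.7 143.1] [ 0.11  0.43  1.59 -0.    1.12  0.18] 86.18 [ 0.  -0.2  0.8] 25.2
```

View pics/s2c.png

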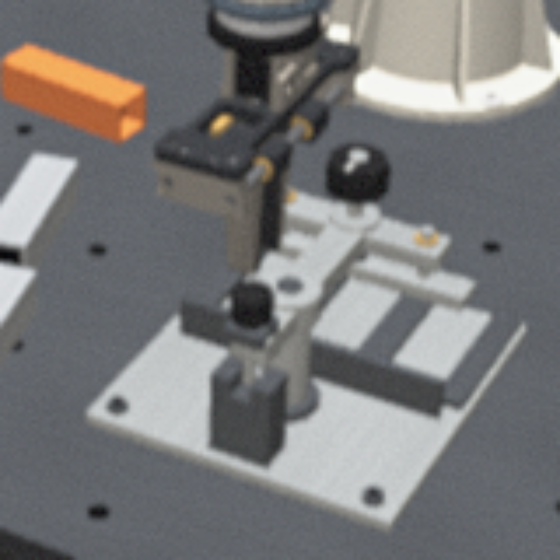

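```bash
python3 - <<'E'
from h import *
c=robot.get_calibration('scene');K=c['intrinsics'];Rm=R.from_quat(c['rotation']).as_matrix()
def proj(P):
    q=Rm.T@(np.array(P)-c['position']);return (K@q/q[2])[:2].round(1)
o=robot.observe()['ee_pos'];print('tcp',proj(o),((proj(o)-[290,190])*3.5))
print('pl',proj([650.7,73.5,141]),(proj([650.7,73.5,151])-[290,190])*3.5)
W=np.load('s2.npz')['W']
for u,v in [(250,290),(250,310),(245,260),(240,240),(290,285),(215,190),(355,160)]:
    print((u,v),W[int(190+v/3.5),int(290+u/3.5)].round(1))
E
python3 v.py wrist w4
```

```text
tcp [361.5 276.2] [250.25 301.7 ]
pl [361.6 276.5] [250.95 291.2 ]
(250, 290) [653.   72.3 155.5]
(250, 310) [664.4  77.5 146.5]
(245, 260) [679.   79.4 197.2]
(240, 240) [676.7  72.8 211.1]
(290, 285) [592.2  78.2 122.1]
(215, 190) [737.   79.3 286.5]
(355, 160) [480.8  85.4 170.2]
4.9 [651.8  73.6 142.7] [0.11 0.43 1.59 0.   1.12 0.18] 86.17 [-0.4 -0.1  0.1] 25.0
```

View pics/w4.png

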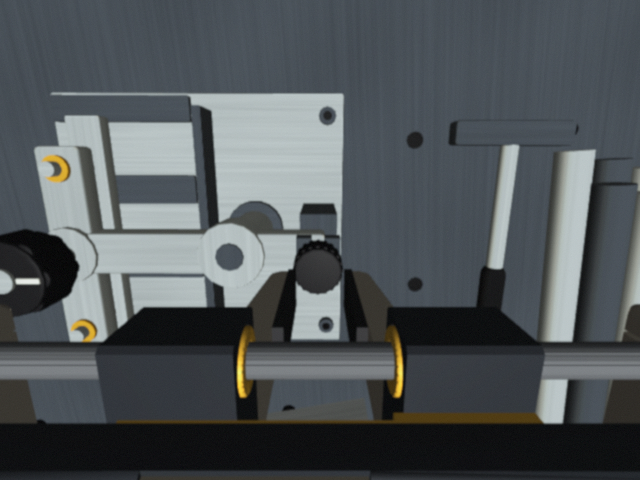

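```bash
python3 - <<'E'
from h import *
o=robot.observe();print(o['ee_pos'],o['grip_width'],o['t'])
W=np.load('s2.npz')['W'];p=np.load('s2.npz')['p']
# gripper finger pixels in crop column 245 => full col
for r in range(225,275,2):
    print(r,[tuple(W[r,c].round(0)) for c in (356,359,362,366)],p[r,359])
W=np.load('w4.npz')['W'];d=np.load('w4.npz')['d']
for v,u in [(275,290),(280,288),(272,350),(290,350),(300,290),(320,265),(280,345)]: print(v,u,d[v,u],W[v,u].round(0))
E
```

```text
[651.60003874  73.63282471 142.45906656] 25.03971429919084 4.95
225 [(np.float64(669.0), np.float64(62.0), np.float64(295.0)), (np.float64(198.0), np.float64(-121.0), np.float64(-2.0)), (np.float64(632.0), np.float64(62.0), np.float64(275.0)), (np.float64(686.0), np.float64(94.0), np.float64(312.0))] [70 70 73]
227 [(np.float64(677.0), np.float64(65.0), np.float64(294.0)), (np.float64(678.0), np.float64(73.0), np.float64(297.0)), (np.float64(699.0), np.float64(89.0), np.float64(312.0)), (np.float64(690.0), np.float64(95.0), np.float64(309.0))] [71 73 80]
229 [(np.float64(687.0), np.float64(70.0), np.float64(296.0)), (np.float64(708.0), np.float64(85.0), np.float64(311.0)), (np.float64(705.0), np.float64(92.0), np.float64(312.0)), (np.float64(685.0), np.float64(93.0), np.float64(301.0))] [64 67 74]
231 [(np.float64(726.0), np.float64(86.0), np.float64(316.0)), (np.float64(718.0), np.float64(90.0), np.float64(313.0)), (np.float64(708.0), np.float64(93.0), np.float64(308.0)), (np.float64(683.0), np.float64(93.0), np.float64(294.0))] [68 68 73]
233 [(np.float64(727.0), np.float64(87.0), 
[... 4726 characters left out ...]
.0), np.float64(19.0)), (np.float64(647.0), np.float64(64.0), np.float64(152.0)), (np.float64(646.0), np.float64(72.0), np.float64(154.0)), (np.float64(638.0), np.float64(80.0), np.float64(151.0))] [59 56 61]
273 [(np.float64(657.0), np.float64(61.0), np.float64(151.0)), (np.float64(652.0), np.float64(67.0), np.float64(151.0)), (np.float64(649.0), np.float64(73.0), np.float64(150.0)), (np.float64(645.0), np.float64(83.0), np.float64(151.0))] [53 49 52]
275 290 169.57033 [638.  85. 190.]
280 288 162.2402 [638.  85. 197.]
272 350 174.35321 [668.  83. 185.]
290 350 149.3486 [666.  84. 211.]
300 290 145.73022 [640.  83. 215.]
320 265 119.903366 [634.  87. 241.]
280 345 169.14151 [665.  81. 191.]
```

The knob was missed. Both depth views put the fingertips about 40 mm above the reported TCP (183 mm against 142.5 mm), so the stated tool length doesn't match. I'll go down in small steps and watch the force.

Request:
{"api": "arm_command", "payload": {"deltas": [{"dx": 0,"dy": -0.08,"dz": 0,"ax": 0,"ay": 0,"az": 0,"fingers": 6},{"dx": 0,"dy": -0.08,"dz": 0,"ax": 0,"ay": 0,"az": 0,"fingers": 6},{"dx": 0,"dy": -0.08,"dz": 1,"ax": 0,"ay": 0,"az": 0,"fingers": 6},{"dx": 0,"dy": -0.08,"dz": 2,"ax": 0,"ay": 0,"az": 0,"fingers": 6},{"dx": 0,"dy": -0.08,"dz": 3,"ax": 0,"ay": 0,"az": 0,"fingers": 6},{"dx": 0,"dy": -0.08,"dz": 3.5,"ax": 0,"ay": 0,"az": 0,"fingers": 6},{"dx": 0,"dy": -0.08,"dz": 3.5,"ax": 0,"ay": 0,"az": 0,"fingers": 6}], "force": 40}}

```text
t: 5.82
ee_pos: [650.5, 73.6, 106.7]
eef_rot: [0.73, 0.683, -0.0, -0.0]
wrist_force: [-0.9, 0.1, 0.8]
grip_width: 59.9
```

```bash
python3 v.py wrist w5; python3 v.py scene s3; python3 - <<'E'
from h import *
p=cv2.imread('pics/s3.png');cv2.imwrite('pics/s3c.png',np.hstack([cv2.resize(p[190:350,290:450],(400,400)),cv2.resize(cv2.imread('pics/w5.png')[170:400,180:460],(400,400))]))
W=np.load('s3.npz')['W']
for r in range(262,276): print(r,W[r,359].round(0),W[r,362].round(0))
E
```

```text
5.83 [650.5  73.6 106.7] [0.11 0.47 1.63 0.   1.05 0.18] 86.17 [-0.9  0.1  0.8] 59.9
5.88 [650.8  73.6 107.2] [ 0.11  0.47  1.63 -0.    1.05  0.18] 86.17 [ 0.9 -0.3  0. ] 59.8
262 [741. 101. 247.] [427. -15.  22.]
263 [733.  99. 239.] [428. -15.  19.]
264 [738. 101. 240.] [436. -11.  22.]
265 [696.  84. 206.] [438. -11.  20.]
266 [694.  83. 201.] [436. -11.  15.]
267 [694.  83. 199.] [439. -10.  13.]
268 [688.  81. 192.] [442.  -9.  12.]
269 [697.  84. 195.] [449.  -6.  14.]
270 [688.  81. 186.] [644.  71. 156.]
271 [689.  82. 184.] [643.  71. 152.]
272 [688.  81. 180.] [650.  74. 154.]
273 [689.  81. 178.] [649.  74. 151.]
274 [691.  83. 177.] [652.  75. 150.]
275 [689.  82. 172.] [655.  76. 149.]
```

View pics/s3c.png

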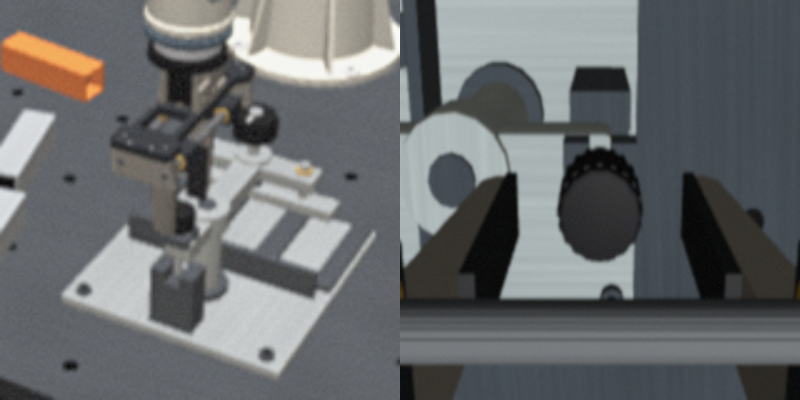

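Request:
{"api": "arm_command", "payload": {"deltas": [{"dx": 0,"dy": 0,"dz": 0.9,"ax": 0,"ay": 0,"az": 0,"fingers": 6},{"dx": 0,"dy": 0,"dz": 1.7,"ax": 0,"ay": 0,"az": 0,"fingers": 6},{"dx": 0,"dy": 0,"dz": 1.7,"ax": 0,"ay": 0,"az": 0,"fingers": 4.5},{"dx": 0,"dy": 0,"dz": 1.7,"ax": 0,"ay": 0,"az": 0,"fingers": 2.5},{"dx": 0,"dy": 0,"dz": 1.7,"ax": 0,"ay": 0,"az": 0,"fingers": 2.5},{"dx": 0,"dy": 0,"dz": 1.7,"ax": 0,"ay": 0,"az": 0,"fingers": 2.5},{"dx": 0,"dy": 0,"dz": 1.7,"ax": 0,"ay": 0,"az": 0,"fingers": 2.5}], "force": 40}}

```text
t: 6.8
ee_pos: [650.7, 73.7, 90.6]
eef_rot: [0.73, 0.683, -0.0, -0.0]
wrist_force: [-2.3, -0.8, 1.9]
grip_width: 29.3
```

Request:
{"api": "arm_command", "payload": {"deltas": [{"dx": 0,"dy": 0,"dz": -0.4,"ax": 0,"ay": 0,"az": 0,"fingers": 2.5},{"dx": 0,"dy": 0,"dz": -0.8,"ax": 0,"ay": 0,"az": 0,"fingers": 2.5},{"dx": 0,"dy": 0,"dz": -1.3,"ax": 0,"ay": 0,"az": 0,"fingers": 2.5},{"dx": 0,"dy": 0,"dz": -1.3,"ax": 0,"ay": 0,"az": 0,"fingers": 2.5}], "force": 40}}

```text
t: 7.3
ee_pos: [650.5, 73.7, 103.2]
eef_rot: [0.73, 0.683, -0.0, -0.0]
wrist_force: [1.5, 0.9, -11.5]
grip_width: 29.3
```

Request:
{"api": "arm_command", "payload": {"deltas": [{"dx": 0,"dy": 0,"dz": 0,"ax": 0,"ay": 0,"az": -9,"fingers": 2.5},{"dx": 0,"dy": 0,"dz": 0,"ax": 0,"ay": 0,"az": -18,"fingers": 2.5},{"dx": 0,"dy": 0,"dz": 0,"ax": 0,"ay": 0,"az": -27,"fingers": 2.5},{"dx": 0,"dy": 0,"dz": 0,"ax": 0,"ay": 0,"az": -36,"fingers": 2.5},{"dx": 0,"dy": 0,"dz": 0,"ax": 0,"ay": 0,"az": -45,"fingers": 2.5},{"dx": 0,"dy": 0,"dz": 0,"ax": 0,"ay": 0,"az": -54,"fingers": 2.5},{"dx": 0,"dy": 0,"dz": 0,"ax": 0,"ay": 0,"az": -63,"fingers": 2.5},{"dx": 0,"dy": 0,"dz": 0,"ax": 0,"ay": 0,"az": -72,"fingers": 2.5},{"dx": 0,"dy": 0,"dz": 0,"ax": 0,"ay": 0,"az": -81,"fingers": 2.5},{"dx": 0,"dy": 0,"dz": 0,"ax": 0,"ay": 0,"az": -90,"fingers": 2.5},{"dx": 0,"dy": 0,"dz": 0,"ax": 0,"ay": 0,"az": -92,"fingers": 2.5},{"dx": 0,"dy": 0,"dz": 0,"ax": 0,"ay": 0,"az": -92,"fingers": 2.5}], "force": 40}}

```text
t: 8.8
ee_pos: [648.9, 72.6, 102.4]
eef_rot: [0.018, 1.0, -0.001, -0.002]
wrist_force: [-3.5, -5.0, -10.4]
grip_width: 29.4
```

```bash
python3 v.py scene s4
```

```text
8.8 [648.9  72.6 102.4] [ 0.11  0.47  1.63 -0.    1.05 -1.43] 177.99 [ -3.5  -5.  -10.4] 29.4
```

Now I'll lower 3 mm onto the collar, release, and rise.

Request:
{"api": "arm_command", "payload": {"deltas": [{"dx": 0,"dy": 0,"dz": 0.25,"ax": 0,"ay": 0,"az": 2,"fingers": 2.5},{"dx": 0,"dy": 0,"dz": 0.25,"ax": 0,"ay": 0,"az": 2,"fingers": 4},{"dx": 0,"dy": 0,"dz": 0.25,"ax": 0,"ay": 0,"az": 2,"fingers": 6},{"dx": 0,"dy": 0,"dz": 0.25,"ax": 0,"ay": 0,"az": 2,"fingers": 6},{"dx": 0,"dy": 0,"dz": -3,"ax": 0,"ay": 0,"az": 2,"fingers": 6},{"dx": 0,"dy": 0,"dz": -6,"ax": 0,"ay": 0,"az": 2,"fingers": 6},{"dx": 0,"dy": 0,"dz": -8,"ax": 0,"ay": 0,"az": 2,"fingers": 6},{"dx": 0,"dy": 0,"dz": -8,"ax": 0,"ay": 0,"az": 2,"fingers": 6}], "force": 40}}

```text
t: 9.85
ee_pos: [651.9, 73.9, 185.0]
eef_rot: [0.033, 0.999, 0.0, 0.002]
wrist_force: [0.1, 0.2, -1.4]
grip_width: 60.1
```

```bash
python3 v.py wrist w6;python3 - <<'E'
from h import *
W=np.load('w6.npz')['W']
m=(W[...,2]>138)&(W[...,2]<172)&(np.hypot(W[...,0]-650,W[...,1]-73)<30)
print('plunger',m.sum(),cv2.minEnclosingCircle(W[m][:,:2].astype(np.float32)),np.median(W[m],0))
E
```

```text
9.85 [651.9  73.9 185. ] [ 0.11  0.39  1.56  0.    1.19 -1.39] 176.17 [ 0.1  0.2 -1.4] 60.1
plunger 1610 ((650.7090454101562, 72.39885711669922), 15.898687362670898) [648.32438781  72.64659901 160.95298518]
```

View pics/w6.png

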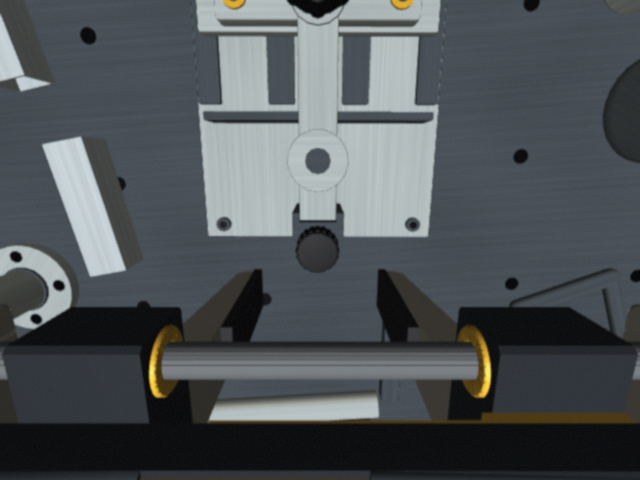

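```bash
python3 - <<'E'
from h import *
go(534,80.4,56,176.5)
E
```

```text
from [651.   73.7 183.5] psi 176.17 | d cm [11.73 -0.12 12.74] rot [ 0.01  0.05 -0.33] rows>= 2.8
```

Request:
{"api": "arm_command", "payload": {"deltas": [{"dx": 6,"dy": -0.1,"dz": 2,"ax": 0,"ay": 0,"az": -0.3,"fingers": 6},{"dx": 11.7,"dy": -0.1,"dz": 4,"ax": 0,"ay": 0,"az": -0.3,"fingers": 6},{"dx": 11.7,"dy": -0.1,"dz": 6,"ax": 0,"ay": 0,"az": -0.3,"fingers": 6},{"dx": 11.7,"dy": -0.1,"dz": 8.5,"ax": 0,"ay": 0,"az": -0.3,"fingers": 6},{"dx": 11.7,"dy": -0.1,"dz": 8.5,"ax": 0,"ay": 0,"az": -0.3,"fingers": 6}], "force": 40}}

```text
t: 10.52
ee_pos: [531.6, 80.2, 95.9]
eef_rot: [0.031, 1.0, -0.0, -0.003]
wrist_force: [-0.1, -0.1, 0.1]
grip_width: 60.1
```

```bash
python3 v.py wrist w7;python3 - <<'E'
from h import *
go(534,80.4,56,176.5)
E
```

```text
10.53 [531.6  80.2  95.9] [ 0.15  0.32  1.89  0.    0.94 -1.36] 176.47 [-0.1 -0.1  0.1] 60.1
from [532.7  80.3  97.1] psi 176.47 | d cm [-0.14  0.02  4.11] rot [-0.04 -0.18 -0.03] rows>= 0.7
```

View pics/w7.png

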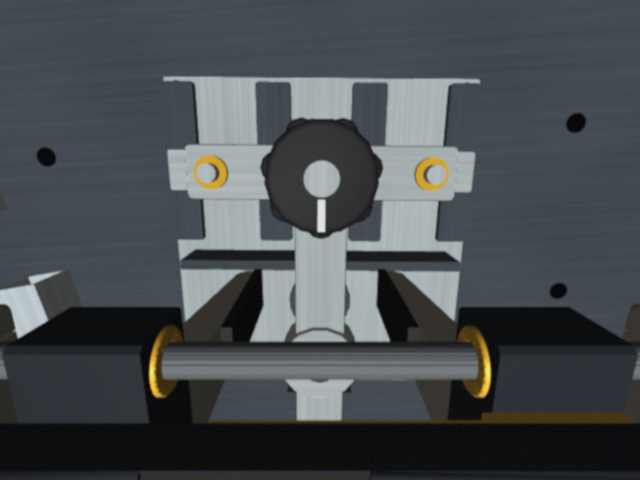

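Request:
{"api": "arm_command", "payload": {"deltas": [{"dx": -0.1,"dy": 0,"dz": 2,"ax": 0,"ay": 0,"az": 0,"fingers": 6},{"dx": -0.1,"dy": 0,"dz": 4.1,"ax": 0,"ay": 0,"az": 0,"fingers": 6},{"dx": -0.1,"dy": 0,"dz": 4.1,"ax": 0,"ay": 0,"az": 0,"fingers": 4.5},{"dx": -0.1,"dy": 0,"dz": 4.1,"ax": 0,"ay": 0,"az": 0,"fingers": 2.8},{"dx": -0.1,"dy": 0,"dz": 4.1,"ax": 0,"ay": 0,"az": 0,"fingers": 2.8},{"dx": -0.1,"dy": 0,"dz": 4.1,"ax": 0,"ay": 0,"az": 0,"fingers": 2.8}], "force": 25}}

```text
t: 11.32
ee_pos: [535.7, 80.3, 58.3]
eef_rot: [0.031, 1.0, -0.0, 0.001]
wrist_force: [-0.1, -1.9, 5.6]
grip_width: 29.9
```

```bash
python3 - <<'E'
from h import *
o=robot.observe();print(o['ee_pos'],yaw())
# arc around post axis in tool frame at this moment
q=R.from_quat(o['eef_rot']);pc=np.array([588.8,77.2]);r0=np.array(o['ee_pos'])[:2]-pc;print(r0,np.hypot(*r0))
for th in [0.17*k for k in range(1,13)]:
    c,s=np.cos(-th),np.sin(-th)
    r=np.array([[c,-s],[s,c]])@r0
    d=q.inv().apply(np.append(r-r0,0))/10
    print(round(th,2),'az',round(np.degrees(th),1),d.round(2))
E
```

```text
[535.70451668  80.29288776  58.32836154] 176.46253662060943
[-53.09548332   3.09288776] 53.185489595390315
0.17 az 9.7 [-0.07  0.9   0.  ]
0.34 az 19.5 [-0.3   1.77  0.  ]
0.51 az 29.2 [-0.67  2.6   0.  ]
0.68 az 39.0 [-1.17  3.35  0.  ]
0.85 az 48.7 [-1.79  4.    0.  ]
1.02 az 58.4 [-2.52  4.54  0.  ]
1.19 az 68.2 [-3.32  4.95  0.01]
1.36 az 77.9 [-4.19  5.22  0.01]
1.53 az 87.7 [-5.08  5.33  0.01]
1.7 az 97.4 [-5.99  5.3   0.01]
1.87 az 107.1 [-6.87  5.11  0.01]
2.04 az 116.9 [-7.71  4.77  0.01]
```

Request:
{"api": "arm_command", "payload": {"deltas": [{"dx": -0.02,"dy": 0.45,"dz": 0,"ax": 0,"ay": 0,"az": 4.9,"fingers": 2.8},{"dx": -0.07,"dy": 0.9,"dz": 0,"ax": 0,"ay": 0,"az": 9.7,"fingers": 2.8},{"dx": -0.17,"dy": 1.34,"dz": 0,"ax": 0,"ay": 0,"az": 14.6,"fingers": 2.8},{"dx": -0.3,"dy": 1.77,"dz": 0,"ax": 0,"ay": 0,"az": 19.5,"fingers": 2.8},{"dx": -0.48,"dy": 2.19,"dz": 0,"ax": 0,"ay": 0,"az": 24.4,"fingers": 2.8},{"dx": -0.67,"dy": 2.6,"dz": 0,"ax": 0,"ay": 0,"az": 29.2,"fingers": 2.8},{"dx": -0.91,"dy": 2.98,"dz": 0,"ax": 0,"ay": 0,"az": 34.1,"fingers": 2.8},{"dx": -1.17,"dy": 3.35,"dz": 0,"ax": 0,"ay": 0,"az": 39,"fingers": 2.8},{"dx": -1.48,"dy": 3.68,"dz": 0,"ax": 0,"ay": 0,"az": 43.8,"fingers": 2.8},{"dx": -1.79,"dy": 4,"dz": 0,"ax": 0,"ay": 0,"az": 48.7,"fingers": 2.8},{"dx": -2.16,"dy": 4.28,"dz": 0,"ax": 0,"ay": 0,"az": 53.6,"fingers": 2.8},{"dx": -2.52,"dy": 4.54,"dz": 0,"ax": 0,"ay": 0,"az": 58.4,"fingers": 2.8}], "force": 25}}

```text
t: 12.82
ee_pos: [563.7, 123.4, 58.4]
eef_rot: [0.515, 0.857, -0.0, 0.001]
wrist_force: [0.2, -6.4, 6.1]
grip_width: 29.9
```

Request:
{"api": "arm_command", "payload": {"deltas": [{"dx": -0.02,"dy": 0.45,"dz": 0,"ax": 0,"ay": 0,"az": 4.9,"fingers": 2.8},{"dx": -0.07,"dy": 0.9,"dz": 0,"ax": 0,"ay": 0,"az": 9.7,"fingers": 2.8},{"dx": -0.17,"dy": 1.34,"dz": 0,"ax": 0,"ay": 0,"az": 14.6,"fingers": 2.8},{"dx": -0.3,"dy": 1.77,"dz": 0,"ax": 0,"ay": 0,"az": 19.5,"fingers": 2.8},{"dx": -0.48,"dy": 2.19,"dz": 0,"ax": 0,"ay": 0,"az": 24.4,"fingers": 2.8},{"dx": -0.67,"dy": 2.6,"dz": 0,"ax": 0,"ay": 0,"az": 29.2,"fingers": 2.8},{"dx": -0.91,"dy": 2.98,"dz": 0,"ax": 0,"ay": 0,"az": 34.1,"fingers": 2.8},{"dx": -1.17,"dy": 3.35,"dz": 0,"ax": 0,"ay": 0,"az": 39,"fingers": 2.8},{"dx": -1.48,"dy": 3.68,"dz": 0,"ax": 0,"ay": 0,"az": 43.8,"fingers": 2.8},{"dx": -1.79,"dy": 4,"dz": 0,"ax": 0,"ay": 0,"az": 48.7,"fingers": 2.8},{"dx": -2.16,"dy": 4.28,"dz": 0,"ax": 0,"ay": 0,"az": 53.6,"fingers": 2.8},{"dx": -2.4,"dy": 4.45,"dz": 0,"ax": 0,"ay": 0,"az": 56.5,"fingers": 2.8}], "force": 25}}

```text
t: 14.32
ee_pos: [611.7, 125.1, 57.2]
eef_rot: [0.86, 0.511, -0.001, -0.002]
wrist_force: [-5.4, 5.6, 1.6]
grip_width: 30.3
```

Request:
{"api": "arm_command", "payload": {"deltas": [{"dx": 0,"dy": 0,"dz": 0,"ax": 0,"ay": 0,"az": 0,"fingers": 5},{"dx": 0,"dy": 0,"dz": 0,"ax": 0,"ay": 0,"az": 0,"fingers": 6},{"dx": 0,"dy": 0,"dz": -4,"ax": 0,"ay": 0,"az": 0,"fingers": 6},{"dx": 0,"dy": 0,"dz": -9,"ax": 0,"ay": 0,"az": 0,"fingers": 6},{"dx": 0,"dy": 0,"dz": -12,"ax": 0,"ay": 0,"az": 0,"fingers": 6}], "force": 25}}

```text
t: 14.95
ee_pos: [614.5, 124.0, 180.1]
eef_rot: [0.859, 0.512, 0.001, 0.001]
wrist_force: [-0.1, 1.5, -0.2]
grip_width: 60.3
```

```bash
python3 - <<'E'
from h import *
go(590,-180,240,176)
E
```

```text
from [614.5 124.  180.1] psi 61.61 | d cm [-27.9   12.31  -6.  ] rot [ 1.9000e-01  8.0000e-02 -1.1439e+02] rows>= 10.7
```

Request:
{"api": "arm_command", "payload": {"deltas": [{"dx": -27.9,"dy": 12.3,"dz": -6,"ax": 0,"ay": 0,"az": -114.4,"fingers": 7},{"dx": -27.9,"dy": 12.3,"dz": -6,"ax": 0,"ay": 0,"az": -114.4,"fingers": 7},{"dx": -27.9,"dy": 12.3,"dz": -6,"ax": 0,"ay": 0,"az": -114.4,"fingers": 7},{"dx": -27.9,"dy": 12.3,"dz": -6,"ax": 0,"ay": 0,"az": -114.4,"fingers": 7},{"dx": -27.9,"dy": 12.3,"dz": -6,"ax": 0,"ay": 0,"az": -114.4,"fingers": 7},{"dx": -27.9,"dy": 12.3,"dz": -6,"ax": 0,"ay": 0,"az": -114.4,"fingers": 7},{"dx": -27.9,"dy": 12.3,"dz": -6,"ax": 0,"ay": 0,"az": -114.4,"fingers": 7},{"dx": -27.9,"dy": 12.3,"dz": -6,"ax": 0,"ay": 0,"az": -114.4,"fingers": 7},{"dx": -27.9,"dy": 12.3,"dz": -6,"ax": 0,"ay": 0,"az": -114.4,"fingers": 7},{"dx": -27.9,"dy": 12.3,"dz": -6,"ax": 0,"ay": 0,"az": -114.4,"fingers": 7},{"dx": -27.9,"dy": 12.3,"dz": -6,"ax": 0,"ay": 0,"az": -114.4,"fingers": 7},{"dx": -27.9,"dy": 12.3,"dz": -6,"ax": 0,"ay": 0,"az": -114.4,"fingers": 7}]}}

```text
t: 16.45
ee_pos: [588.8, -180.1, 237.5]
eef_rot: [0.035, 0.999, -0.0, 0.0]
wrist_force: [-0.3, -0.3, 0.6]
grip_width: 70.0
```

```bash
python3 v.py wrist w8; python3 v.py top top2; cat > tubes.py <<'E'
from h import *
import sys
def tubes(W,p,zlo=25,zhi=60):
    hsv=cv2.cvtColor(p,cv2.COLOR_RGB2HSV)
    m=((W[...,2]>zlo)&(W[...,2]<zhi)&(hsv[...,1]<60)).astype(np.uint8)
    n,l,s,c=cv2.connectedComponentsWithStats(m)
    for i in range(1,n):
        if s[i,4]<150: continue
        q=W[l==i]; k=abs(q[:,2]-np.median(q[:,2]))<8
        top=q[q[:,2]>np.percentile(q[:,2],90)-6]
        r=cv2.minAreaRect(top[:,:2].astype(np.float32))
        if 100<max(r[1])<175 and 25<min(r[1])<60:
            print('px',c[i].round(),'rect',np.round(r[0],1),np.round(r[1],1),round(r[2],2),'z',np.median(q[:,2]).round(1))
z=np.load(sys.argv[1]);tubes(z['W'],z['p'])
E
python3 tubes.py w8.npz; python3 tubes.py top2.npz
```

```text
16.45 [ 588.8 -180.1  237.5] [-0.3   0.29  1.59 -0.    1.27 -1.8 ] 175.93 [-0.3 -0.3  0.6] 70.0
16.5 [ 588.8 -180.1  237.5] [-0.3   0.29  1.59 -0.    1.27 -1.8 ] 175.79 [ 0.9  0.5 -1. ] 70.3
px [267.  66.] rect [ 426.3 -224.9] [140.2  40.2] 8.74 z 39.6
px [332. 238.] rect [ 623.1 -166.1] [140.3  40. ] 6.67 z 39.4
px [ 88. 127.] rect [847.2 638.5] [ 51.6 141.5] 79.24 z 49.8
px [ 40. 219.] rect [535.  771.7] [ 32.4 108.9] 22.84 z 53.9
px [360. 266.] rect [ 410.2 -226.1] [102.6  39.3] 8.53 z 39.1
```

View pics/w8.png

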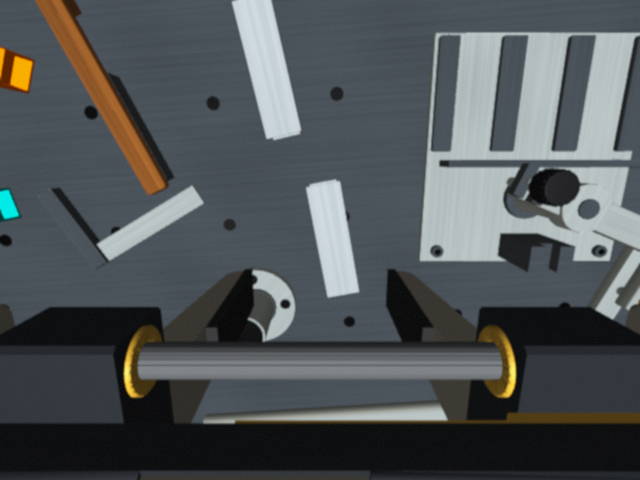

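View pics/top2.png

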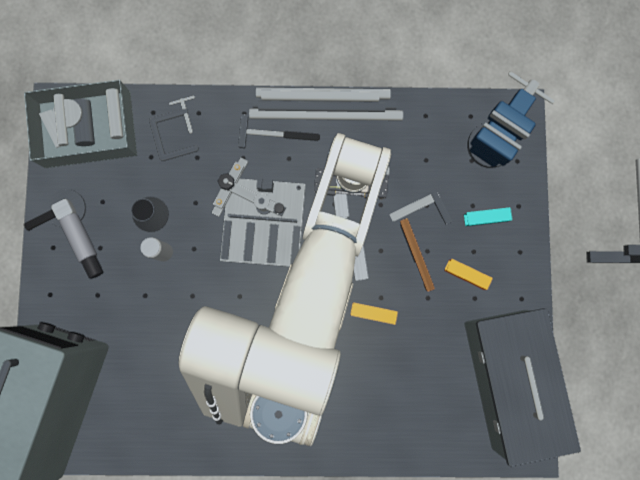

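```bash
python3 - <<'E'
from h import *
go(623,-166,30,186.7)
E
```

```text
from [ 588.8 -180.1  237.5] psi 175.77 | d cm [-3.3   1.66 20.75] rot [-1.000e-02  1.000e-02 -1.093e+01] rows>= 3.4
```

Request:
{"api": "arm_command", "payload": {"deltas": [{"dx": -2,"dy": 1,"dz": 5,"ax": 0,"ay": 0,"az": -6,"fingers": 6.5},{"dx": -3.3,"dy": 1.65,"dz": 10,"ax": 0,"ay": 0,"az": -10.9,"fingers": 6.5},{"dx": -3.3,"dy": 1.65,"dz": 15,"ax": 0,"ay": 0,"az": -10.9,"fingers": 6.5},{"dx": -3.3,"dy": 1.65,"dz": 20,"ax": 0,"ay": 0,"az": -10.9,"fingers": 6.5},{"dx": -3.3,"dy": 1.65,"dz": 20.5,"ax": 0,"ay": 0,"az": -10.9,"fingers": 6.5},{"dx": -3.3,"dy": 1.65,"dz": 20.5,"ax": 0,"ay": 0,"az": -10.9,"fingers": 6.5}], "force": 40}}

```text
t: 17.3
ee_pos: [623.6, -166.1, 33.5]
eef_rot: [-0.059, 0.998, -0.0, 0.0]
wrist_force: [-0.0, 1.0, 0.3]
grip_width: 64.9
```

```bash
python3 v.py wrist w9; python3 - <<'E'
from h import *
go(623,-166,-25,186.7)
E
```

```text
17.3 [ 623.6 -166.1   33.5] [-0.26  0.54  1.7  -0.    0.91 -1.95] -173.19 [-0.   1.   0.3] 64.9
from [ 624.4 -166.3   34.4] psi -173.18 | d cm [0.15 0.05 5.94] rot [-0.06  0.14  0.12] rows>= 1.0
```

View pics/w9.png

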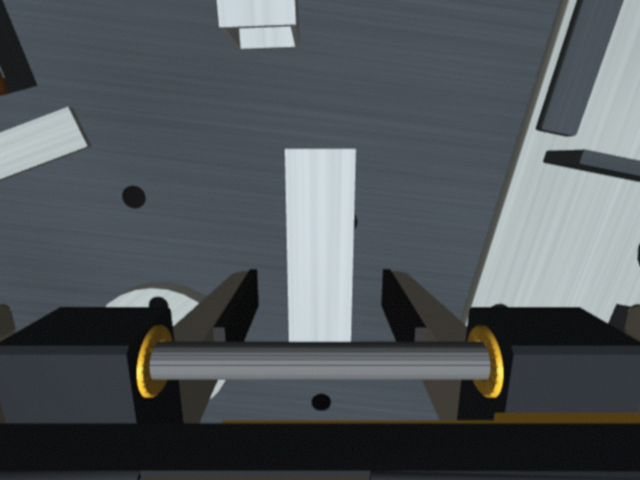

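Request:
{"api": "arm_command", "payload": {"deltas": [{"dx": 0.1,"dy": 0,"dz": 2,"ax": 0,"ay": 0,"az": 0,"fingers": 6.5},{"dx": 0.1,"dy": 0,"dz": 4,"ax": 0,"ay": 0,"az": 0,"fingers": 6.5},{"dx": 0.1,"dy": 0,"dz": 5.2,"ax": 0,"ay": 0,"az": 0,"fingers": 6.5},{"dx": 0.1,"dy": 0,"dz": 5.8,"ax": 0,"ay": 0,"az": 0,"fingers": 6.5},{"dx": 0.1,"dy": 0,"dz": 5.9,"ax": 0,"ay": 0,"az": 0,"fingers": 6}], "force": 40}}

```text
t: 17.98
ee_pos: [621.7, -165.9, -27.2]
eef_rot: [-0.06, 0.998, 0.0, -0.0]
wrist_force: [0.2, 0.1, 0.1]
grip_width: 60.2
```

Request:
{"api": "arm_command", "payload": {"deltas": [{"dx": 0,"dy": 0,"dz": 0,"ax": 0,"ay": 0,"az": 0,"fingers": 4.5},{"dx": 0,"dy": 0,"dz": 0,"ax": 0,"ay": 0,"az": 0,"fingers": 3.5},{"dx": 0,"dy": 0,"dz": 0,"ax": 0,"ay": 0,"az": 0,"fingers": 3.5},{"dx": 0,"dy": 0,"dz": 0,"ax": 0,"ay": 0,"az": 0,"fingers": 3.5}], "force": 45}}

```text
t: 18.48
ee_pos: [622.3, -166.0, -26.1]
eef_rot: [-0.06, 0.998, -0.0, 0.0]
wrist_force: [0.1, 0.9, 3.5]
grip_width: 39.5
```

```bash
python3 - <<'E'
from h import *
go(622.3,-166,55,186.6); go(455,-110,60,176.6); go(455,9.8,60,176.6)
E
```

```text
from [ 622.3 -166.   -26.1] psi -173.13 | d cm [-0.    0.   -8.11] rot [-0.02  0.04  0.27] rows>= 1.3
from [ 622.3 -166.   -26.1] psi -173.13 | d cm [15.94  7.56 -8.63] rot [-1.000e-02  4.000e-02  1.027e+01] rows>= 3.1
from [ 622.3 -166.   -26.1] psi -173.13 | d cm [14.5  19.46 -8.63] rot [-1.000e-02  4.000e-02  1.027e+01] rows>= 4.1
```

Request:
{"api": "arm_command", "payload": {"deltas": [{"dx": 0,"dy": 0,"dz": -1.5,"ax": 0,"ay": 0,"az": 0,"fingers": 3.5},{"dx": 0,"dy": 0,"dz": -5,"ax": 0,"ay": 0,"az": 0,"fingers": 3.5},{"dx": 1,"dy": 0.5,"dz": -8.6,"ax": 0,"ay": 0,"az": 1,"fingers": 3.5},{"dx": 4,"dy": 2,"dz": -8.6,"ax": 0,"ay": 0,"az": 3,"fingers": 3.5},{"dx": 8,"dy": 4,"dz": -8.6,"ax": 0,"ay": 0,"az": 5,"fingers": 3.5},{"dx": 12,"dy": 6,"dz": -8.6,"ax": 0,"ay": 0,"az": 8,"fingers": 3.5},{"dx": 16,"dy": 7.6,"dz": -8.6,"ax": 0,"ay": 0,"az": 10.3,"fingers": 3.5},{"dx": 15.5,"dy": 11.5,"dz": -8.6,"ax": 0,"ay": 0,"az": 10.3,"fingers": 3.5},{"dx": 15,"dy": 15.5,"dz": -8.6,"ax": 0,"ay": 0,"az": 10.3,"fingers": 3.5},{"dx": 14.5,"dy": 19.5,"dz": -8.6,"ax": 0,"ay": 0,"az": 10.3,"fingers": 3.5},{"dx": 14.5,"dy": 19.5,"dz": -8.6,"ax": 0,"ay": 0,"az": 10.3,"fingers": 3.5}], "force": 45}}

```text
t: 19.85
ee_pos: [454.5, 12.3, 60.0]
eef_rot: [0.028, 1.0, 0.0, 0.0]
wrist_force: [0.7, -0.9, -2.4]
grip_width: 39.3
```

```bash
python3 v.py wrist w10
```

```text
19.85 [454.5  12.3  60. ] [ 0.02  0.25  2.09  0.    0.8  -1.49] 176.74 [ 0.7 -0.9 -2.4] 39.3
```

View pics/w10.png

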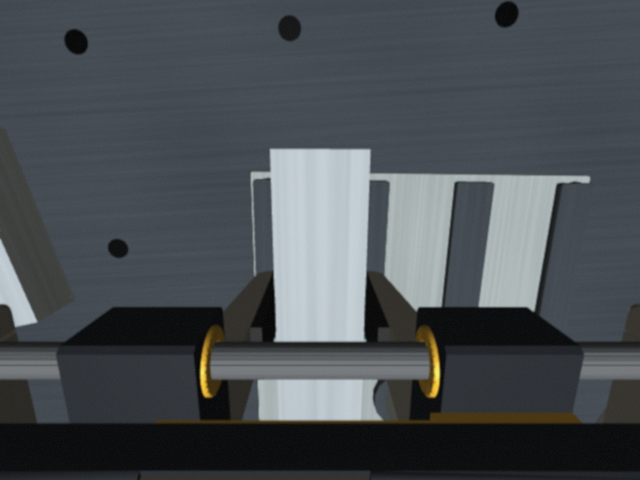

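```bash
python3 - <<'E'
from h import *
z=np.load('w10.npz');W=z['W'];g=cv2.cvtColor(z['p'],cv2.COLOR_RGB2GRAY).astype(float)
c=robot.get_calibration('wrist')
f=np.array([.9982,-.0593]);n=np.array([.0593,.9982]);O=np.array([474,84.])
for v in (195,220,250,280):
    G=np.diff(cv2.GaussianBlur(g,(5,5),0)[v]);u=[i for i in range(360,600) if abs(G[i])>8 and abs(G[i])>=abs(G[i-1]) and abs(G[i])>=abs(G[i+1])]
    print(v,[(i,round(G[i]),[tuple(np.round([ (W[v,i+k][:2]-O)@f,(W[v,i+k][:2]-O)@n,W[v,i+k][2]],1)) for k in(-3,4)]) for i in u])
# tube top
m=(W[...,2]>95)&(W[...,2]<130)&(abs(W[...,1]-12)<40)&(W[...,0]<450)
q=W[m];print(np.median(q[:,2]));r=cv2.minAreaRect(q[:,:2].astype(np.float32));print(r)
# tube edges fit
for s in (0,1):
    e=[]
    for v in range(160,265,4):
        row=np.where((W[v,:,2]>95)&(W[v,:,2]<130))[0]
        row=row[(row>255)&(row<390)]
        if len(row): e.append(W[v,row[0] if s==0 else row[-1]][:2])
    e=np.array(e,np.float32);k=cv2.fitLine(e,cv2.DIST_HUBER,0,.01,.01).ravel();print(np.degrees(np.arctan2(k[1],k[0])),k)
# rear edge of base
m=(W[...,2]>6)&(W[...,2]<18)
e=[]
for u in range(395,580,4):
    col=np.where(m[:,u])[0]
    if len(col): e.append(W[col[0]+1,u][:2])
e=np.array(e,np.float32);k=cv2.fitLine(e,cv2.DIST_HUBER,0,.01,.01).ravel();print('edge',np.degrees(np.arctan2(k[1],k[0])),k)
E
```

```text
195 [(368, -36, [(np.float64(-66.1), np.float64(-53.7), np.float64(125.0)), (np.float64(-55.0), np.float64(-35.0), np.float64(20.2))]), (388, 30, [(np.float64(-55.0), np.float64(-25.7), np.float64(20.2)), (np.float64(-54.0), np.float64(-18.7), np.float64(10.8))]), (452, -40, [(np.float64(-54.2), np.float64(23.4), np.float64(11.4)), (np.float64(-54.9), np.float64(25.8), np.float64(18.5))]), (456, 10, [(np.float64(-54.4), np.float64(25.4), np.float64(13.8)), (np.float64(-54.9), np.float64(28.6), np.float64(18.6))]), (492, 31, [(np.float64(-55.2), np.float64(48.7), np.float64(20.2)), (np.float64(-54.3), np.float64(58.0), np.float64(11.7))]), (554, -41, [(np.float64(-54.3), np.float64(99.1), np.float64(11.1)), (np.float64(-54.9), np.float64(100.3), np.float64(16.9))]), (559, 10, [(np.float64(-54.8), np.float64(99.7), np.float64(15.7)), (np.float64(-55.3), np.float64(101.5), np.float64(20.3))])]
220 [(367, -37, [(np.float64(-55.8), np.float64(-53.9), np.float64(125.9)), (np.float64(-36.9), np.float64(-35.1), np.float64(20.4))]), (387, 30, [(np.float64(-36.9), np.float64(-25.6), np.float64
[... 2269 characters left out ...]
p.float64(9.3), np.float64(48.1), np.float64(19.9)), (np.float64(12.3), np.float64(57.7), np.float64(11.6))]), (539, -43, [(np.float64(12.4), np.float64(98.1), np.float64(11.1)), (np.float64(10.4), np.float64(99.9), np.float64(16.5))]), (544, 11, [(np.float64(11.1), np.float64(99.5), np.float64(14.7)), (np.float64(9.2), np.float64(101.3), np.float64(19.9))])]
125.544018872705
((417.1452941894531, 13.157638549804688), (65.69645690917969, 68.38716125488281), 0.003306442638859153)
-3.4037755 [ 9.9823594e-01 -5.9372153e-02  4.1207288e+02 -4.7667480e+00]
-3.6616616 [ 9.9795860e-01 -6.3864566e-02  4.0920139e+02  3.5094784e+01]
edge 85.99159 [6.9902778e-02 9.9755383e-01 4.0869058e+02 1.3816492e+02]
```

```bash
python3 - <<'E'
from h import *
go(457.6,10.2,-11,176.6)
E
```

```text
from [454.5  11.2  59.9] psi 176.72 | d cm [-0.31 -0.08  7.09] rot [-0.    0.02  0.12] rows>= 1.1
```

Request:
{"api": "arm_command", "payload": {"deltas": [{"dx": -0.3,"dy": -0.1,"dz": 0,"ax": 0,"ay": 0,"az": 0.1,"fingers": 3.5},{"dx": -0.3,"dy": -0.1,"dz": 2,"ax": 0,"ay": 0,"az": 0.1,"fingers": 3.5},{"dx": -0.3,"dy": -0.1,"dz": 4,"ax": 0,"ay": 0,"az": 0.1,"fingers": 3.5},{"dx": -0.3,"dy": -0.1,"dz": 5.5,"ax": 0,"ay": 0,"az": 0.1,"fingers": 3.5},{"dx": -0.3,"dy": -0.1,"dz": 6.5,"ax": 0,"ay": 0,"az": 0.1,"fingers": 3.5},{"dx": -0.3,"dy": -0.1,"dz": 7.1,"ax": 0,"ay": 0,"az": 0.1,"fingers": 3.5},{"dx": -0.3,"dy": -0.1,"dz": 7.1,"ax": 0,"ay": 0,"az": 0.1,"fingers": 3.5}], "force": 45}}

```text
t: 20.78
ee_pos: [457.5, 9.1, -11.8]
eef_rot: [0.031, 1.0, -0.0, -0.0]
wrist_force: [-0.3, -1.1, -2.7]
grip_width: 39.7
```

Request:
{"api": "arm_command", "payload": {"deltas": [{"dx": -0.3,"dy": 0,"dz": 0.1,"ax": 0,"ay": 0,"az": 0,"fingers": 3.5},{"dx": -0.6,"dy": 0,"dz": 0.2,"ax": 0,"ay": 0,"az": 0,"fingers": 3.5},{"dx": -0.9,"dy": 0,"dz": 0.2,"ax": 0,"ay": 0,"az": 0,"fingers": 3.5},{"dx": -0.9,"dy": 0,"dz": 0.2,"ax": 0,"ay": 0,"az": 0,"fingers": 3.5}], "force": 45}}

```text
t: 21.28
ee_pos: [467.0, 8.6, -13.5]
eef_rot: [0.031, 1.0, 0.0, 0.0]
wrist_force: [-0.9, -0.3, -3.4]
grip_width: 39.8
```

Request:
{"api": "arm_command", "payload": {"deltas": [{"dx": -0.1,"dy": 0.05,"dz": 0.1,"ax": 0,"ay": 0,"az": 0,"fingers": 3.5},{"dx": -0.25,"dy": 0.05,"dz": 0.1,"ax": 0,"ay": 0,"az": 0,"fingers": 3.5},{"dx": -0.35,"dy": 0.05,"dz": 0.1,"ax": 0,"ay": 0,"az": 0,"fingers": 3.5},{"dx": -0.35,"dy": 0.05,"dz": 0.1,"ax": 0,"ay": 0,"az": 0,"fingers": 3.5}], "force": 45}}

```text
t: 21.78
ee_pos: [466.9, 8.9, -14.2]
eef_rot: [0.031, 1.0, -0.0, -0.003]
wrist_force: [-12.3, -0.4, 19.0]
grip_width: 40.0
```

Request:
{"api": "arm_command", "payload": {"deltas": [{"dx": 0,"dy": 0,"dz": -0.15,"ax": 0,"ay": 0,"az": 0,"fingers": 3.5},{"dx": 0,"dy": 0,"dz": -0.15,"ax": 0,"ay": 0,"az": 0,"fingers": 3.5}], "force": 45}}

```text
t: 22.02
ee_pos: [468.0, 8.9, -13.5]
eef_rot: [0.031, 1.0, -0.0, -0.002]
wrist_force: [-6.1, 0.3, 0.5]
grip_width: 39.7
```

Request:
{"api": "arm_command", "payload": {"deltas": [{"dx": -0.15,"dy": 0,"dz": 0,"ax": 0,"ay": 0,"az": 0,"fingers": 3.5},{"dx": -0.15,"dy": 0,"dz": 0,"ax": 0,"ay": 0,"az": 0,"fingers": 3.5},{"dx": -0.15,"dy": 0,"dz": 0,"ax": 0,"ay": 0,"az": 0,"fingers": 3.5}], "force": 45}}

```text
t: 22.4
ee_pos: [467.9, 8.9, -13.9]
eef_rot: [0.031, 1.0, -0.0, -0.003]
wrist_force: [-12.1, 1.0, 1.4]
grip_width: 39.6
```

Request:
{"api": "arm_command", "payload": {"deltas": [{"dx": 0,"dy": 0,"dz": 0,"ax": 0,"ay": 0,"az": 0,"fingers": 4.8},{"dx": 0,"dy": 0,"dz": 0,"ax": 0,"ay": 0,"az": 0,"fingers": 5.6},{"dx": 0,"dy": 0,"dz": -2,"ax": 0,"ay": 0,"az": 0,"fingers": 5.6},{"dx": 0,"dy": 0,"dz": -6,"ax": 0,"ay": 0,"az": 0,"fingers": 5.6},{"dx": 0,"dy": 0,"dz": -12,"ax": 0,"ay": 0,"az": 0,"fingers": 5.6},{"dx": 0,"dy": 0,"dz": -16,"ax": 0,"ay": 0,"az": 0,"fingers": 5.6}], "force": 45}}

```text
t: 23.15
ee_pos: [473.2, 8.7, 149.8]
eef_rot: [0.031, 1.0, 0.0, 0.002]
wrist_force: [0.8, -0.3, -0.3]
grip_width: 55.9
```

```bash
python3 v.py wrist w11; python3 tubes.py w11.npz; python3 - <<'E'
from h import *
go(426,-200,150,188.7)
E
```

```text
23.15 [473.2   8.7 149.8] [ 0.02  0.14  1.98 -0.    1.02 -1.49] 176.48 [ 0.8 -0.3 -0.3] 55.9
px [ 65. 188.] rect [ 426.4 -224.7] [140.2  42.9] 8.69 z 39.5
from [475.7   8.8 154.1] psi 176.48 | d cm [  3.69 -21.14   0.36] rot [ -0.02   0.55 -12.22] rows>= 3.4
```

View pics/w11.png

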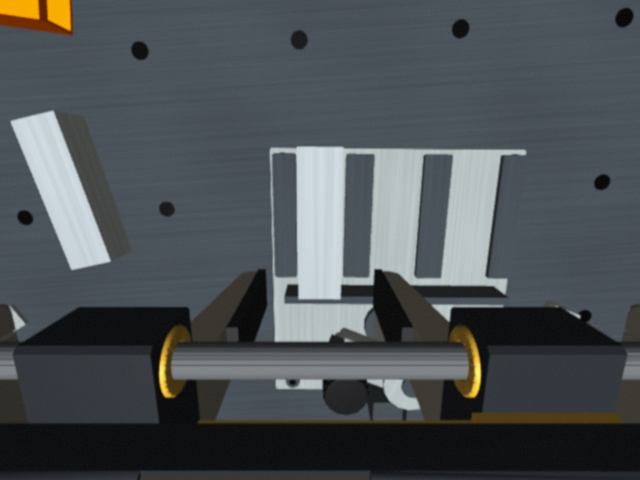

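```bash
python3 - <<'E'
from h import *
go(426.4,-224.8,60,188.7)
E
```

```text
from [475.7   8.8 154.1] psi 176.48 | d cm [  3.58 -23.62   9.36] rot [ -0.02   0.55 -12.22] rows>= 4.1
```

Request:
{"api": "arm_command", "payload": {"deltas": [{"dx": 1,"dy": -6,"dz": 0,"ax": 0,"ay": 0.5,"az": -4,"fingers": 6.5},{"dx": 2,"dy": -12,"dz": 0,"ax": 0,"ay": 0.5,"az": -8,"fingers": 6.5},{"dx": 3,"dy": -18,"dz": 2,"ax": 0,"ay": 0.5,"az": -12,"fingers": 6.5},{"dx": 3.6,"dy": -23.6,"dz": 5,"ax": 0,"ay": 0.5,"az": -12.2,"fingers": 6.5},{"dx": 3.6,"dy": -23.6,"dz": 9.3,"ax": 0,"ay": 0.5,"az": -12.2,"fingers": 6.5},{"dx": 3.6,"dy": -23.6,"dz": 9.3,"ax": 0,"ay": 0.5,"az": -12.2,"fingers": 6.5}], "force": 45}}

```text
t: 23.95
ee_pos: [419.0, -224.2, 51.7]
eef_rot: [-0.075, 0.997, 0.002, -0.006]
wrist_force: [-0.6, 0.1, 0.2]
grip_width: 65.0
```

```bash
python3 v.py wrist w12; python3 tubes.py w12.npz; python3 - <<'E'
from h import *
go(426.4,-224.8,-26,188.7)
E
```

```text
23.95 [ 419.  -224.2   51.7] [-0.49  0.3   2.05 -0.01  0.81 -2.21] -171.42 [-0.6  0.1  0.2] 65.0
px [317. 250.] rect [ 418.4 -226. ] [123.5  40.1] 8.78 z 39.4
from [ 420.4 -224.3   53.4] psi -171.36 | d cm [-0.67 -0.16  7.93] rot [ 0.14 -0.61 -0.06] rows>= 1.3
```

View pics/w12.png

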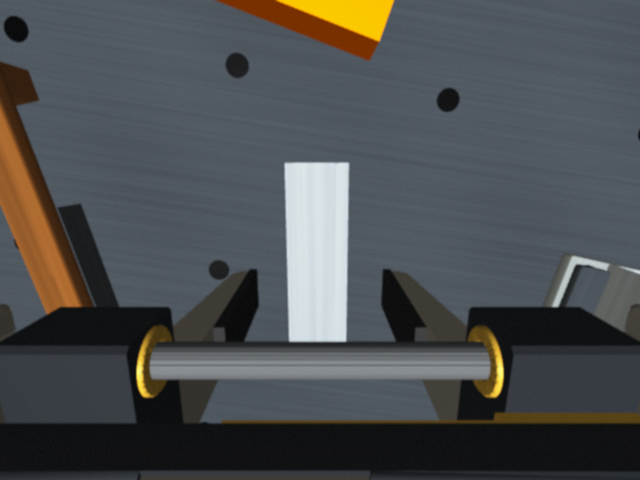

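Request:
{"api": "arm_command", "payload": {"deltas": [{"dx": -0.65,"dy": -0.1,"dz": 2,"ax": 0,"ay": -0.6,"az": 0,"fingers": 6.5},{"dx": -0.65,"dy": -0.1,"dz": 4,"ax": 0,"ay": -0.6,"az": 0,"fingers": 6.5},{"dx": -0.65,"dy": -0.1,"dz": 6,"ax": 0,"ay": -0.6,"az": 0,"fingers": 6.5},{"dx": -0.65,"dy": -0.1,"dz": 7.5,"ax": 0,"ay": -0.6,"az": 0,"fingers": 6.5},{"dx": -0.65,"dy": -0.1,"dz": 7.8,"ax": 0,"ay": -0.6,"az": 0,"fingers": 6},{"dx": -0.65,"dy": -0.1,"dz": 7.8,"ax": 0,"ay": -0.6,"az": 0,"fingers": 4.5},{"dx": -0.65,"dy": -0.1,"dz": 7.8,"ax": 0,"ay": -0.6,"az": 0,"fingers": 3.5},{"dx": -0.65,"dy": -0.1,"dz": 7.8,"ax": 0,"ay": -0.6,"az": 0,"fingers": 3.5},{"dx": -0.65,"dy": -0.1,"dz": 7.8,"ax": 0,"ay": -0.6,"az": 0,"fingers": 3.5}], "force": 45}}

```text
t: 25.12
ee_pos: [427.5, -224.8, -23.5]
eef_rot: [-0.076, 0.997, 0.0, 0.001]
wrist_force: [-0.8, 2.7, 6.9]
grip_width: 39.7
```

```bash
python3 - <<'E'
from h import *
# ch3 hover, fixture (-14,75.2)
f=np.array([.9982,-.0593]);n=np.array([.0593,.9982]);O=np.array([474,84.])
print(O-14*f+75.3*n, O-90*f+0*n)
t=O-14*f+75.3*n
go(420,-120,75,182);go(t[0]-10,t[1],75,176.6)
E
```

```text
[464.49049 159.99466] [384.162  89.337]
from [ 427.5 -224.8  -23.5] psi -171.33 | d cm [-0.86 10.48 -9.85] rot [0.03 0.16 6.67] rows>= 2.3
from [ 427.5 -224.8  -23.5] psi -171.33 | d cm [-8.49 37.64 -9.81] rot [ 0.04  0.15 12.07] rows>= 6.4
```

Request:
{"api": "arm_command", "payload": {"deltas": [{"dx": 0,"dy": 0,"dz": -2,"ax": 0,"ay": 0,"az": 0,"fingers": 3.5},{"dx": 0,"dy": 0,"dz": -6,"ax": 0,"ay": 0,"az": 1,"fingers": 3.5},{"dx": -0.5,"dy": 3,"dz": -9.8,"ax": 0,"ay": 0,"az": 2,"fingers": 3.5},{"dx": -1.5,"dy": 8,"dz": -9.8,"ax": 0,"ay": 0,"az": 4,"fingers": 3.5},{"dx": -2.8,"dy": 13,"dz": -9.8,"ax": 0,"ay": 0,"az": 6,"fingers": 3.5},{"dx": -4,"dy": 18,"dz": -9.8,"ax": 0,"ay": 0,"az": 8,"fingers": 3.5},{"dx": -5,"dy": 23,"dz": -9.8,"ax": 0,"ay": 0,"az": 10,"fingers": 3.5},{"dx": -6.3,"dy": 28,"dz": -9.8,"ax": 0,"ay": 0,"az": 12,"fingers": 3.5},{"dx": -7.5,"dy": 33,"dz": -9.8,"ax": 0,"ay": 0,"az": 12,"fingers": 3.5},{"dx": -8.5,"dy": 37.6,"dz": -9.8,"ax": 0,"ay": 0.1,"az": 12,"fingers": 3.5},{"dx": -8.5,"dy": 37.6,"dz": -9.8,"ax": 0,"ay": 0.1,"az": 12,"fingers": 3.5},{"dx": -8.5,"dy": 37.6,"dz": -9.8,"ax": 0,"ay": 0.1,"az": 12,"fingers": 3.5}], "force": 45}}

```text
t: 26.62
ee_pos: [453.5, 159.3, 74.0]
eef_rot: [0.029, 1.0, 0.0, -0.001]
wrist_force: [0.2, 0.1, -2.5]
grip_width: 39.5
```

```bash
python3 v.py wrist w13; python3 - <<'E'
from h import *
z=np.load('w13.npz');W=z['W']
m=(W[...,2]>115)&(W[...,2]<155)
for s in (0,1):
    e=[]
    for v in range(160,260,4):
        row=np.where(m[v])[0];row=row[(row>240)&(row<400)]
        if len(row): e.append(W[v,row[0] if s==0 else row[-1]][:2])
    e=np.array(e,np.float32);k=cv2.fitLine(e,cv2.DIST_HUBER,0,.01,.01).ravel();print(len(e),np.degrees(np.arctan2(k[1],k[0])),k)
q=W[m&(W[...,0]<450)];print(np.median(q[:,2]))
o=robot.observe()
print(o['ee_pos'])
go(464.5,160,-10,176.6)
E
```

```text
26.62 [453.5 159.3  74. ] [ 0.33  0.26  2.03  0.    0.85 -1.18] 176.72 [ 0.2  0.1 -2.5] 39.5
25 -3.432768 [ 9.9820572e-01 -5.9877265e-02  4.1042038e+02  1.4220901e+02]
25 -3.0228088 [ 9.9860865e-01 -5.2733496e-02  4.1271561e+02  1.8176807e+02]
137.07615476319302
[453.56741446 158.87715762  74.04997557]
from [453.6 158.9  74. ] psi 176.66 | d cm [-1.09  0.17  8.4 ] rot [ 0.02 -0.06  0.06] rows>= 1.4
```

View pics/w13.png

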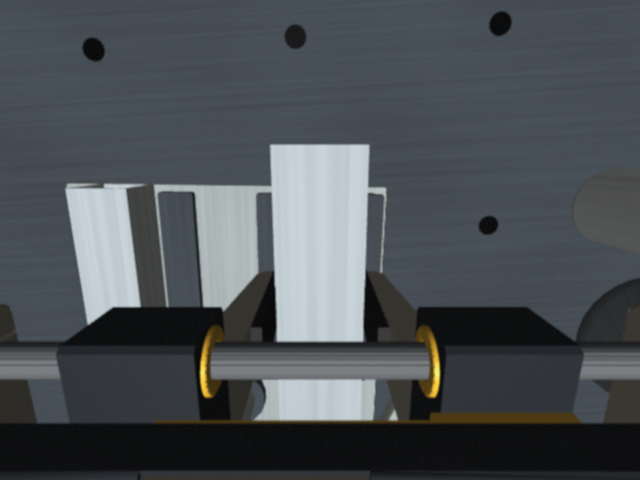

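Request:
{"api": "arm_command", "payload": {"deltas": [{"dx": -1.1,"dy": 0.15,"dz": 1.5,"ax": 0,"ay": 0,"az": 0,"fingers": 3.5},{"dx": -1.1,"dy": 0.15,"dz": 3.5,"ax": 0,"ay": 0,"az": 0,"fingers": 3.5},{"dx": -1.1,"dy": 0.15,"dz": 5.5,"ax": 0,"ay": 0,"az": 0,"fingers": 3.5},{"dx": -1.1,"dy": 0.15,"dz": 7,"ax": 0,"ay": 0,"az": 0,"fingers": 3.5},{"dx": -1.1,"dy": 0.15,"dz": 7.9,"ax": 0,"ay": 0,"az": 0,"fingers": 3.5},{"dx": -1.1,"dy": 0.15,"dz": 8.3,"ax": 0,"ay": 0,"az": 0,"fingers": 3.5},{"dx": -1.1,"dy": 0.15,"dz": 8.3,"ax": 0,"ay": 0,"az": 0,"fingers": 3.5}], "force": 45}}

```text
t: 27.55
ee_pos: [465.4, 160.7, -8.6]
eef_rot: [0.029, 1.0, 0.001, 0.0]
wrist_force: [-0.6, -0.4, -2.6]
grip_width: 39.4
```

Request:
{"api": "arm_command", "payload": {"deltas": [{"dx": -0.3,"dy": 0,"dz": 0.05,"ax": 0,"ay": 0,"az": 0,"fingers": 3.5},{"dx": -0.6,"dy": 0,"dz": 0.1,"ax": 0,"ay": 0,"az": 0,"fingers": 3.5},{"dx": -0.9,"dy": 0,"dz": 0.1,"ax": 0,"ay": 0,"az": 0,"fingers": 3.5},{"dx": -0.9,"dy": 0,"dz": 0.1,"ax": 0,"ay": 0,"az": 0,"fingers": 3.5}], "force": 45}}

```text
t: 28.05
ee_pos: [474.7, 160.3, -9.6]
eef_rot: [0.029, 1.0, 0.001, 0.0]
wrist_force: [0.2, 0.7, -3.1]
grip_width: 39.7
```

Request:
{"api": "arm_command", "payload": {"deltas": [{"dx": -0.2,"dy": 0,"dz": 0.1,"ax": 0,"ay": 0,"az": 0,"fingers": 3.5},{"dx": -0.4,"dy": 0,"dz": 0.15,"ax": 0,"ay": 0,"az": 0,"fingers": 3.5},{"dx": -0.5,"dy": 0,"dz": 0.15,"ax": 0,"ay": 0,"az": 0,"fingers": 3.5},{"dx": -0.5,"dy": 0,"dz": 0.15,"ax": 0,"ay": 0,"az": 0,"fingers": 3.5}], "force": 45}}

```text
t: 28.55
ee_pos: [479.3, 159.9, -11.2]
eef_rot: [0.029, 1.0, 0.001, -0.0]
wrist_force: [-0.7, 0.4, -2.3]
grip_width: 39.5
```

Request:
{"api": "arm_command", "payload": {"deltas": [{"dx": -0.2,"dy": 0,"dz": 0,"ax": 0,"ay": 0,"az": 0,"fingers": 3.5},{"dx": -0.4,"dy": 0,"dz": 0.05,"ax": 0,"ay": 0,"az": 0,"fingers": 3.5},{"dx": -0.4,"dy": 0,"dz": 0.05,"ax": 0,"ay": 0,"az": 0,"fingers": 3.5}], "force": 45}}

```text
t: 28.92
ee_pos: [480.0, 159.7, -11.6]
eef_rot: [0.029, 1.0, 0.0, -0.003]
wrist_force: [-12.8, 4.4, 12.6]
grip_width: 39.7
```

Request:
{"api": "arm_command", "payload": {"deltas": [{"dx": 0,"dy": 0,"dz": 0,"ax": 0,"ay": 0,"az": 0,"fingers": 4.8},{"dx": 0,"dy": 0,"dz": 0,"ax": 0,"ay": 0,"az": 0,"fingers": 5.6},{"dx": 0.2,"dy": 0,"dz": -2,"ax": 0,"ay": 0,"az": 0,"fingers": 5.6},{"dx": 0.2,"dy": 0,"dz": -6,"ax": 0,"ay": 0,"az": 0,"fingers": 5.6},{"dx": 0.2,"dy": 0,"dz": -12,"ax": 0,"ay": 0,"az": 0,"fingers": 5.6},{"dx": 0.2,"dy": -5,"dz": -18,"ax": 0,"ay": 0,"az": 0,"fingers": 5.6},{"dx": 0.2,"dy": -8,"dz": -22,"ax": 0,"ay": 0,"az": 0,"fingers": 5.6},{"dx": 0.2,"dy": -8,"dz": -22,"ax": 0,"ay": 0,"az": 0,"fingers": 5.6}], "force": 45}}

```text
t: 29.92
ee_pos: [479.2, 78.2, 212.2]
eef_rot: [0.03, 1.0, 0.001, 0.004]
wrist_force: [0.3, 0.5, 0.2]
grip_width: 55.9
```

```bash
python3 v.py wrist w14; python3 v.py scene s5; python3 - <<'E'
from h import *
W=np.load('w14.npz')['W']
f=np.array([.9982,-.0593]);n=np.array([.0593,.9982]);O=np.array([474,84.])
X=(W[...,:2]-O)@f;Y=(W[...,:2]-O)@n
for y0 in (-75,0,75):
    m=(abs(Y-y0)<30)&(W[...,2]>44)&(W[...,2]<62)&(X<80)&(X>-100)
    print(y0,m.sum(), end=' ')
    if m.sum()>100:
        r=cv2.minAreaRect(np.c_[X[m],Y[m]].astype(np.float32));print(np.round(r[0],1),np.round(r[1],1),round(r[2],2), [round(np.median(W[...,2][m&(abs(X-x)<8)]),1) for x in (-60,-30,0,30,60)])
p=cv2.imread('pics/s5.png');cv2.imwrite('pics/s5c.png',cv2.resize(p[190:350,270:450],None,fx=4,fy=3.6))
E
```

```text
29.93 [479.2  78.2 212.2] [ 0.16  0.09  1.89  0.    1.16 -1.35] 176.54 [0.3 0.5 0.2] 55.9
29.98 [478.1  78.9 210.3] [ 0.16  0.09  1.89  0.    1.15 -1.35] 176.56 [ 1.5  0.4 -0.6] 55.9
-75 4946 [  3.2 -74.3] [ 58.8 147.9] 89.34 [np.float64(51.5), np.float64(51.4), np.float64(51.4), np.float64(51.5), np.float64(51.3)]
0 312 [73.4  0.1] [59.8  7.9] 89.77 [np.float64(nan), np.float64(nan), np.float64(nan), np.float64(nan), np.float64(nan)]
75 4881 [ 5.1 75. ] [ 59.9 147.1] 89.98 [np.float64(51.3), np.float64(51.4), np.float64(51.3), np.float64(51.3), np.float64(51.2)]
  return _methods._mean(a, axis=axis, dtype=dtype,
  ret = ret.dtype.type(ret / rcount)
```

View pics/w14.png

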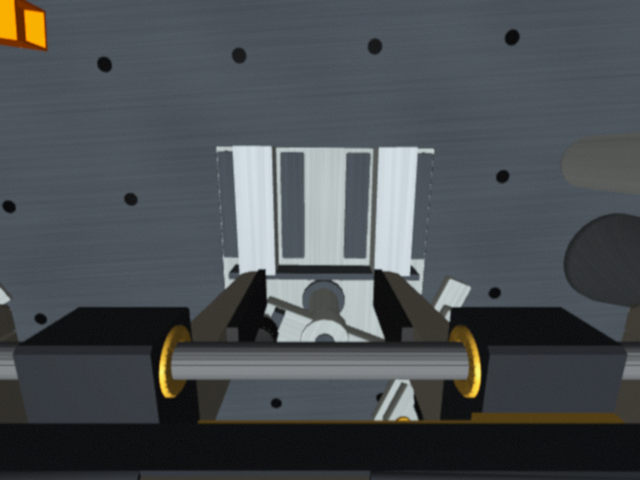

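View pics/s5c.png

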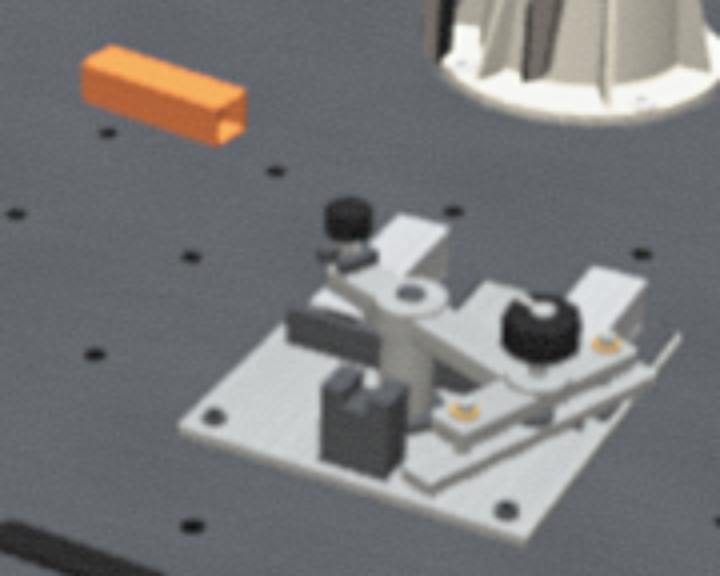

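```bash
python3 - <<'E'
from h import *
for nm in ('w14','w11'):
    W=np.load(nm+'.npz')['W']
    f=np.array([.9982,-.0593]);n=np.array([.0593,.9982]);O=np.array([474,84.])
    X=(W[...,:2]-O)@f;Y=(W[...,:2]-O)@n;Z=W[...,2]
    print(nm)
    for y0 in (-75,75):
        m=(abs(Y-y0)<12)&(Z>48)&(Z<56)&(X<60)
        if m.sum()>50: print('tube',y0,'near end',np.percentile(X[m],[0.5,1,2]).round(1))
    for y0 in (-110,-40,-20,0,20,40,110):
        m=(abs(Y-y0)<6)&(Z>42)&(Z<49)&(X>60)&(X<85)
        b=(abs(Y-y0)<6)&(Z>7)&(Z<16)&(X<-50)&(X>-110)
        print(y0,'stop',np.percentile(X[m],[2,98]).round(1) if m.sum()>10 else None,m.sum(),'base near',np.percentile(X[b],2).round(1) if b.sum()>10 else None)
E
```

```text
w14
tube -75 near end [-70.6 -69.6 -68.6]
tube 75 near end [-68.4 -67.4 -66.4]
-110 stop [68.9 76.9] 41 base near -70.5
-40 stop [69.3 76.9] 75 base near -69.3
-20 stop [69.9 77.2] 70 base near -69.2
0 stop [69.9 77.2] 77 base near -69.2
20 stop [70.1 77.2] 70 base near -69.2
40 stop [70.3 78.4] 81 base near -69.2
110 stop [71.2 78.7] 34 base near -68.0
w11
tube -75 near end [-70.4 -69.6 -68.7]
-110 stop [68.9 76.4] 51 base near -70.5
-40 stop [69.6 76.4] 96 base near -69.4
-20 stop [69.6 77.3] 24 base near -69.4
0 stop None 0 base near -69.3
20 stop None 2 base near -69.3
40 stop [70.4 77.9] 103 base near -69.2
110 stop [71.1 79.2] 47 base near -68.1
```

```bash
python3 - <<'E'
from h import *
go(612.2,125.2,150,61.5)
E
```

```text
from [477.1  79.4 208.6] psi 176.59 | d cm [-13.21   5.36   5.89] rot [ 1.4000e-01 -4.0000e-02  1.1509e+02] rows>= 10.8
```

Request:
{"api": "arm_command", "payload": {"deltas": [{"dx": -13.2,"dy": 5.4,"dz": 0,"ax": 0,"ay": 0,"az": 115,"fingers": 6},{"dx": -13.2,"dy": 5.4,"dz": 0,"ax": 0,"ay": 0,"az": 115,"fingers": 6},{"dx": -13.2,"dy": 5.4,"dz": 0,"ax": 0,"ay": 0,"az": 115,"fingers": 6},{"dx": -13.2,"dy": 5.4,"dz": 0,"ax": 0,"ay": 0,"az": 115,"fingers": 6},{"dx": -13.2,"dy": 5.4,"dz": 0,"ax": 0,"ay": 0,"az": 115,"fingers": 6},{"dx": -13.2,"dy": 5.4,"dz": 0,"ax": 0,"ay": 0,"az": 115,"fingers": 6},{"dx": -13.2,"dy": 5.4,"dz": 0,"ax": 0,"ay": 0,"az": 115,"fingers": 6},{"dx": -13.2,"dy": 5.4,"dz": 2,"ax": 0,"ay": 0,"az": 115,"fingers": 6},{"dx": -13.2,"dy": 5.4,"dz": 4,"ax": 0,"ay": 0,"az": 115,"fingers": 6},{"dx": -13.2,"dy": 5.4,"dz": 6,"ax": 0,"ay": 0,"az": 115,"fingers": 6},{"dx": -13.2,"dy": 5.4,"dz": 6,"ax": 0,"ay": 0,"az": 115,"fingers": 6},{"dx": -13.2,"dy": 5.4,"dz": 6,"ax": 0,"ay": 0,"az": 115,"fingers": 6}], "force": 25}}

```text
t: 31.52
ee_pos: [610.3, 126.8, 145.9]
eef_rot: [0.858, 0.513, -0.001, -0.001]
wrist_force: [-0.2, -0.1, 0.2]
grip_width: 59.9
```

```bash
python3 v.py wrist w15; python3 - <<'E'
from h import *
go(612.2,125.2,57,61.5)
E
```

```text
31.52 [610.3 126.8 145.9] [0.2  0.38 1.66 0.   1.1  0.69] 61.78 [-0.2 -0.1  0.2] 59.9
from [610.7 126.7 146.5] psi 61.89 | d cm [-0.06  0.22  8.95] rot [-0.14  0.03  0.39] rows>= 1.4
```

View pics/w15.png

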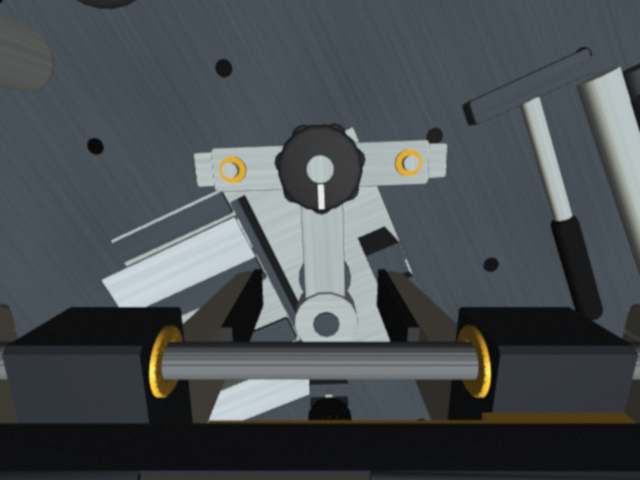

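Request:
{"api": "arm_command", "payload": {"deltas": [{"dx": 0,"dy": 0.2,"dz": 3,"ax": 0,"ay": 0,"az": 0.5,"fingers": 6},{"dx": 0,"dy": 0.2,"dz": 6,"ax": 0,"ay": 0,"az": 0.5,"fingers": 6},{"dx": 0,"dy": 0.2,"dz": 8.5,"ax": 0,"ay": 0,"az": 0.5,"fingers": 6},{"dx": 0,"dy": 0.2,"dz": 8.9,"ax": 0,"ay": 0,"az": 0.5,"fingers": 5},{"dx": 0,"dy": 0.2,"dz": 8.9,"ax": 0,"ay": 0,"az": 0.5,"fingers": 3.5},{"dx": 0,"dy": 0.2,"dz": 8.9,"ax": 0,"ay": 0,"az": 0.5,"fingers": 2.8},{"dx": 0,"dy": 0.2,"dz": 8.9,"ax": 0,"ay": 0,"az": 0.5,"fingers": 2.8}], "force": 25}}

```text
t: 32.45
ee_pos: [613.5, 125.8, 60.3]
eef_rot: [0.861, 0.509, 0.001, -0.001]
wrist_force: [-2.4, 1.7, 2.7]
grip_width: 29.8
```

```bash
python3 - <<'E'
from h import *
o=robot.observe();print(o['ee_pos'],yaw(),o['wrist_force'])
q=R.from_quat(o['eef_rot']);pc=np.array([588.9,77.0]);r0=np.array(o['ee_pos'])[:2]-pc;print(r0,np.hypot(*r0),'swing',180-3.8-np.degrees(np.arctan2(r0[1],r0[0])))
for k in range(1,25):
    th=np.radians(4.8*k)
    c,s=np.cos(th),np.sin(th)
    r=np.array([[c,-s],[s,c]])@r0
    d=q.inv().apply(np.append(r-r0,0))/10
    print('az',-round(4.8*k,1),d.round(2)[:2])
E
```

```text
[613.5140736  125.83555697  60.29128453] 61.201826442116456 [-2.35114761  1.72239255  2.70248538]
[24.6140736  48.83555697] 54.687880225510476 swing 112.94899566795203
az -4.8 [-0.04 -0.46]
az -9.6 [-0.11 -0.91]
az -14.4 [-0.22 -1.35]
az -19.2 [-0.37 -1.79]
az -24.0 [-0.55 -2.21]
az -28.8 [-0.77 -2.61]
az -33.6 [-1.02 -2.99]
az -38.4 [-1.3  -3.35]
az -43.2 [-1.62 -3.69]
az -48.0 [-1.95 -4.  ]
az -52.8 [-2.32 -4.28]
az -57.6 [-2.7  -4.52]
az -62.4 [-3.11 -4.74]
az -67.2 [-3.53 -4.92]
az -72.0 [-3.96 -5.06]
az -76.8 [-4.41 -5.17]
az -81.6 [-4.86 -5.24]
az -86.4 [-5.32 -5.27]
az -91.2 [-5.78 -5.26]
az -96.0 [-6.23 -5.22]
az -100.8 [-6.68 -5.14]
az -105.6 [-7.12 -5.02]
az -110.4 [-7.55 -4.86]
az -115.2 [-7.97 -4.67]
```

Request:
{"api": "arm_command", "payload": {"deltas": [{"dx": -0.04,"dy": -0.46,"dz": 0,"ax": 0,"ay": 0,"az": -4.8,"fingers": 2.8},{"dx": -0.11,"dy": -0.91,"dz": 0,"ax": 0,"ay": 0,"az": -9.6,"fingers": 2.8},{"dx": -0.22,"dy": -1.35,"dz": 0,"ax": 0,"ay": 0,"az": -14.4,"fingers": 2.8},{"dx": -0.37,"dy": -1.79,"dz": 0,"ax": 0,"ay": 0,"az": -19.2,"fingers": 2.8},{"dx": -0.55,"dy": -2.21,"dz": 0,"ax": 0,"ay": 0,"az": -24,"fingers": 2.8},{"dx": -0.77,"dy": -2.61,"dz": 0,"ax": 0,"ay": 0,"az": -28.8,"fingers": 2.8},{"dx": -1.02,"dy": -2.99,"dz": 0,"ax": 0,"ay": 0,"az": -33.6,"fingers": 2.8},{"dx": -1.3,"dy": -3.35,"dz": 0,"ax": 0,"ay": 0,"az": -38.4,"fingers": 2.8},{"dx": -1.62,"dy": -3.69,"dz": 0,"ax": 0,"ay": 0,"az": -43.2,"fingers": 2.8},{"dx": -1.95,"dy": -4,"dz": 0,"ax": 0,"ay": 0,"az": -48,"fingers": 2.8},{"dx": -2.32,"dy": -4.28,"dz": 0,"ax": 0,"ay": 0,"az": -52.8,"fingers": 2.8},{"dx": -2.7,"dy": -4.52,"dz": 0,"ax": 0,"ay": 0,"az": -57.6,"fingers": 2.8}], "force": 25}}

```text
t: 33.95
ee_pos: [562.0, 124.4, 60.2]
eef_rot: [0.508, 0.861, 0.002, 0.0]
wrist_force: [2.1, 6.3, -0.9]
grip_width: 29.6
```

```bash
python3 - <<'E'
from h import *
o=robot.observe();print(o['ee_pos'],yaw(),o['wrist_force'])
q=R.from_quat(o['eef_rot']);pc=np.array([588.9,77.0]);r0=np.array(o['ee_pos'])[:2]-pc;print(r0,np.hypot(*r0),'swing',180-3.8-np.degrees(np.arctan2(r0[1],r0[0])))
for k in range(1,13):
    th=np.radians(4.7*k)
    c,s=np.cos(th),np.sin(th)
    r=np.array([[c,-s],[s,c]])@r0
    d=q.inv().apply(np.append(r-r0,0))/10
    print('az',-round(4.7*k,1),d.round(2)[:2])
E
```

```text
[561.96894557 124.42576829  60.24690267] 118.89688578160947 [ 2.06939356  6.32610616 -0.876245  ]
[-26.93105443  47.42576829] 54.538841119698894 swing 56.6096201426882
az -4.7 [-0.02 -0.45]
az -9.4 [-0.08 -0.89]
az -14.1 [-0.18 -1.33]
az -18.8 [-0.31 -1.75]
az -23.5 [-0.48 -2.17]
az -28.2 [-0.68 -2.57]
az -32.9 [-0.91 -2.95]
az -37.6 [-1.17 -3.31]
az -42.3 [-1.46 -3.65]
az -47.0 [-1.78 -3.97]
az -51.7 [-2.13 -4.25]
az -56.4 [-2.49 -4.51]
```

Request:
{"api": "arm_command", "payload": {"deltas": [{"dx": -0.02,"dy": -0.45,"dz": 0,"ax": 0,"ay": 0,"az": -4.7,"fingers": 2.8},{"dx": -0.08,"dy": -0.89,"dz": 0,"ax": 0,"ay": 0,"az": -9.4,"fingers": 2.8},{"dx": -0.18,"dy": -1.33,"dz": 0,"ax": 0,"ay": 0,"az": -14.1,"fingers": 2.8},{"dx": -0.31,"dy": -1.75,"dz": 0,"ax": 0,"ay": 0,"az": -18.8,"fingers": 2.8},{"dx": -0.48,"dy": -2.17,"dz": 0,"ax": 0,"ay": 0,"az": -23.5,"fingers": 2.8},{"dx": -0.68,"dy": -2.57,"dz": 0,"ax": 0,"ay": 0,"az": -28.2,"fingers": 2.8},{"dx": -0.91,"dy": -2.95,"dz": 0,"ax": 0,"ay": 0,"az": -32.9,"fingers": 2.8},{"dx": -1.17,"dy": -3.31,"dz": 0,"ax": 0,"ay": 0,"az": -37.6,"fingers": 2.8},{"dx": -1.46,"dy": -3.65,"dz": 0,"ax": 0,"ay": 0,"az": -42.3,"fingers": 2.8},{"dx": -1.78,"dy": -3.97,"dz": 0,"ax": 0,"ay": 0,"az": -47,"fingers": 2.8},{"dx": -2.13,"dy": -4.25,"dz": 0,"ax": 0,"ay": 0,"az": -51.7,"fingers": 2.8},{"dx": -2.4,"dy": -4.45,"dz": 0,"ax": 0,"ay": 0,"az": -55,"fingers": 2.8}], "force": 25}}

```text
t: 35.45
ee_pos: [534.1, 81.8, 60.2]
eef_rot: [0.053, 0.999, 0.002, 0.001]
wrist_force: [-0.0, 7.2, 1.0]
grip_width: 29.8
```

Request:
{"api": "arm_command", "payload": {"deltas": [{"dx": 0,"dy": -0.1,"dz": 0,"ax": 0,"ay": 0,"az": -1,"fingers": 2.8},{"dx": -0.02,"dy": -0.2,"dz": 0,"ax": 0,"ay": 0,"az": -2,"fingers": 2.8},{"dx": -0.03,"dy": -0.3,"dz": 0,"ax": 0,"ay": 0,"az": -3,"fingers": 2.8},{"dx": -0.03,"dy": -0.3,"dz": 0,"ax": 0,"ay": 0,"az": -3,"fingers": 2.8}], "force": 25}}

```text
t: 35.95
ee_pos: [534.3, 80.4, 60.2]
eef_rot: [0.029, 1.0, 0.003, 0.001]
wrist_force: [-0.0, 13.5, -0.5]
grip_width: 29.9
```

Request:
{"api": "arm_command", "payload": {"deltas": [{"dx": 0,"dy": 0,"dz": 0,"ax": 0,"ay": 0,"az": 0,"fingers": 4.5},{"dx": 0,"dy": 0,"dz": 0,"ax": 0,"ay": 0,"az": 0,"fingers": 6},{"dx": 0,"dy": 0,"dz": -5,"ax": 0,"ay": 0,"az": 0,"fingers": 6},{"dx": 0,"dy": 0,"dz": -10,"ax": 0,"ay": 0,"az": 0,"fingers": 6},{"dx": -5,"dy": 0,"dz": -13,"ax": 0,"ay": 0,"az": 0,"fingers": 6},{"dx": -10,"dy": 0,"dz": -13,"ax": 0,"ay": 0,"az": 0,"fingers": 6},{"dx": -11.7,"dy": 0,"dz": -13,"ax": 0,"ay": 0,"az": 0,"fingers": 6},{"dx": -11.7,"dy": 0,"dz": -13,"ax": 0,"ay": 0,"az": 0,"fingers": 6}], "force": 25}}

```text
t: 36.95
ee_pos: [650.6, 70.5, 188.8]
eef_rot: [0.028, 1.0, 0.0, -0.0]
wrist_force: [-1.4, -0.6, -0.7]
grip_width: 60.1
```

```bash
python3 v.py wrist w16; python3 - <<'E'
from h import *
W=np.load('w16.npz')['W']
m=(W[...,2]>138)&(W[...,2]<172)&(np.hypot(W[...,0]-650,W[...,1]-73)<30)
print('plunger',m.sum(),cv2.minEnclosingCircle(W[m][:,:2].astype(np.float32)),np.median(W[m],0))
m=(W[...,2]>108)&(W[...,2]<119)&(W[...,0]>495)&(W[...,0]<555)&(abs(W[...,1]-78)<25)
print('beam',m.sum(),cv2.minAreaRect(W[m][:,:2].astype(np.float32)))
go(650.7,73.5,103,176.4)
E
```

```text
36.95 [650.6  70.5 188.8] [ 0.11  0.39  1.55  0.    1.2  -1.41] 176.74 [-1.4 -0.6 -0.7] 60.1
plunger 1562 ((650.73388671875, 72.23892211914062), 15.836665153503418) [648.28763776  72.56491464 160.93165541]
beam 3374 ((525.0662841796875, 81.17017364501953), (30.109411239624023, 61.847755432128906), 86.04550170898438)
from [649.5  70.7 188.8] psi 176.75 | d cm [-0.11  0.28  8.58] rot [ 0.04 -0.07  0.35] rows>= 1.4
```

View pics/w16.png

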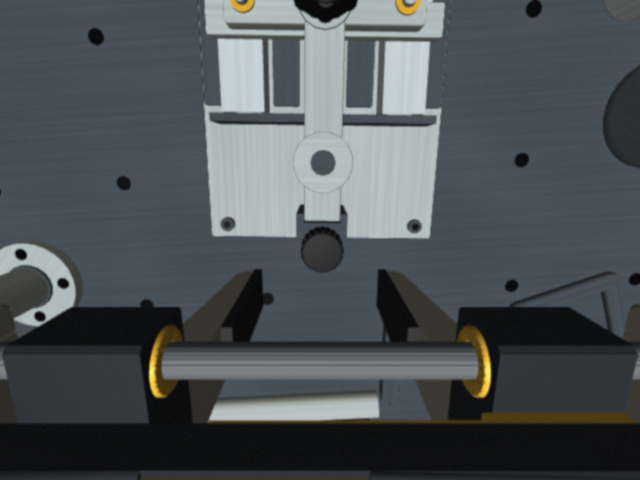

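Request:
{"api": "arm_command", "payload": {"deltas": [{"dx": -0.1,"dy": 0.25,"dz": 3,"ax": 0,"ay": 0,"az": 0,"fingers": 6},{"dx": -0.1,"dy": 0.25,"dz": 6,"ax": 0,"ay": 0,"az": 0,"fingers": 6},{"dx": -0.1,"dy": 0.25,"dz": 8.2,"ax": 0,"ay": 0,"az": 0,"fingers": 6},{"dx": -0.1,"dy": 0.25,"dz": 8.8,"ax": 0,"ay": 0,"az": 0,"fingers": 5},{"dx": -0.1,"dy": 0.25,"dz": 8.8,"ax": 0,"ay": 0,"az": 0,"fingers": 3.5},{"dx": -0.1,"dy": 0.25,"dz": 8.8,"ax": 0,"ay": 0,"az": 0,"fingers": 2.5},{"dx": -0.1,"dy": 0.25,"dz": 8.8,"ax": 0,"ay": 0,"az": 0,"fingers": 2.5},{"dx": -0.1,"dy": 0.25,"dz": 8.8,"ax": 0,"ay": 0,"az": 0,"fingers": 2.5}], "force": 40}}

```text
t: 38.0
ee_pos: [651.5, 72.5, 102.4]
eef_rot: [0.028, 1.0, -0.0, 0.001]
wrist_force: [-0.5, -5.1, 2.5]
grip_width: 29.3
```

Request:
{"api": "arm_command", "payload": {"deltas": [{"dx": 0,"dy": 0,"dz": -0.2,"ax": 0,"ay": 0,"az": 0,"fingers": 2.5},{"dx": 0,"dy": 0,"dz": -0.2,"ax": 0,"ay": 0,"az": 0,"fingers": 2.5}], "force": 40}}

```text
t: 38.25
ee_pos: [651.1, 72.5, 102.8]
eef_rot: [0.028, 1.0, -0.0, 0.0]
wrist_force: [3.4, -5.2, -10.2]
grip_width: 29.0
```

Request:
{"api": "arm_command", "payload": {"deltas": [{"dx": 0,"dy": 0,"dz": 0,"ax": 0,"ay": 0,"az": 9,"fingers": 2.5},{"dx": 0,"dy": 0,"dz": 0,"ax": 0,"ay": 0,"az": 18,"fingers": 2.5},{"dx": 0,"dy": 0,"dz": 0,"ax": 0,"ay": 0,"az": 27,"fingers": 2.5},{"dx": 0,"dy": 0,"dz": 0,"ax": 0,"ay": 0,"az": 36,"fingers": 2.5},{"dx": 0,"dy": 0,"dz": 0,"ax": 0,"ay": 0,"az": 45,"fingers": 2.5},{"dx": 0,"dy": 0,"dz": 0,"ax": 0,"ay": 0,"az": 54,"fingers": 2.5},{"dx": 0,"dy": 0,"dz": 0,"ax": 0,"ay": 0,"az": 63,"fingers": 2.5},{"dx": 0,"dy": 0,"dz": 0,"ax": 0,"ay": 0,"az": 72,"fingers": 2.5},{"dx": 0,"dy": 0,"dz": 0,"ax": 0,"ay": 0,"az": 81,"fingers": 2.5},{"dx": 0,"dy": 0,"dz": 0,"ax": 0,"ay": 0,"az": 90,"fingers": 2.5},{"dx": 0,"dy": 0,"dz": 0,"ax": 0,"ay": 0,"az": 93,"fingers": 2.5},{"dx": 0,"dy": 0,"dz": 0,"ax": 0,"ay": 0,"az": 93,"fingers": 2.5}], "force": 40}}

```text
t: 39.75
ee_pos: [650.2, 72.0, 102.2]
eef_rot: [0.744, 0.668, -0.001, -0.0]
wrist_force: [1.4, -6.2, -9.8]
grip_width: 29.1
```

Request:
{"api": "arm_command", "payload": {"deltas": [{"dx": 0,"dy": 0,"dz": 0.4,"ax": 0,"ay": 0,"az": 0,"fingers": 2.5},{"dx": 0,"dy": 0,"dz": 0.8,"ax": 0,"ay": 0,"az": 0,"fingers": 2.5},{"dx": 0,"dy": 0,"dz": 1.2,"ax": 0,"ay": 0,"az": 0,"fingers": 2.5},{"dx": 0,"dy": 0,"dz": 1.2,"ax": 0,"ay": 0,"az": 0,"fingers": 2.5}], "force": 40}}

```text
t: 40.25
ee_pos: [650.6, 72.0, 92.5]
eef_rot: [0.744, 0.668, -0.001, 0.0]
wrist_force: [-5.2, -7.7, 7.0]
grip_width: 28.8
```

Request:
{"api": "arm_command", "payload": {"deltas": [{"dx": 0,"dy": 0,"dz": 0,"ax": 0,"ay": 0,"az": 0,"fingers": 4},{"dx": 0,"dy": 0,"dz": 0,"ax": 0,"ay": 0,"az": 0,"fingers": 6},{"dx": 0,"dy": 0,"dz": -4,"ax": 0,"ay": 0,"az": 0,"fingers": 6},{"dx": 0,"dy": 0,"dz": -8,"ax": 0,"ay": 0,"az": 0,"fingers": 6},{"dx": 0,"dy": 0,"dz": -10,"ax": 0,"ay": 0,"az": 0,"fingers": 6},{"dx": 0,"dy": 0,"dz": -10,"ax": 0,"ay": 0,"az": 0,"fingers": 6}], "force": 40}}

```text
t: 41.0
ee_pos: [652.0, 73.8, 192.4]
eef_rot: [0.744, 0.668, 0.001, 0.0]
wrist_force: [-0.4, -0.5, 0.1]
grip_width: 59.7
```

```bash
python3 v.py wrist w17; python3 - <<'E'
from h import *
W=np.load('w17.npz')['W']
m=(W[...,2]>138)&(W[...,2]<172)&(np.hypot(W[...,0]-650,W[...,1]-73)<30)
print('plunger',m.sum(),cv2.minEnclosingCircle(W[m][:,:2].astype(np.float32)),np.median(W[m],0))
m=(W[...,2]>160)&(W[...,2]<185)&(np.hypot(W[...,0]-471,W[...,1]-83)<60)
print('knob',m.sum(),cv2.minEnclosingCircle(W[m][:,:2].astype(np.float32)),np.median(W[m],0))
E
```

```text
41.0 [652.   73.8 192.4] [0.11 0.39 1.55 0.   1.21 0.22] 83.78 [-0.4 -0.5  0.1] 59.7
plunger 1331 ((650.5863647460938, 72.44145202636719), 15.70337963104248) [650.80567995  74.23697016 151.25406025]
knob 3560 ((474.0292053222656, 84.90205383300781), 25.46316909790039) [477.70263444  86.30817897 167.42646711]
```

View pics/w17.png

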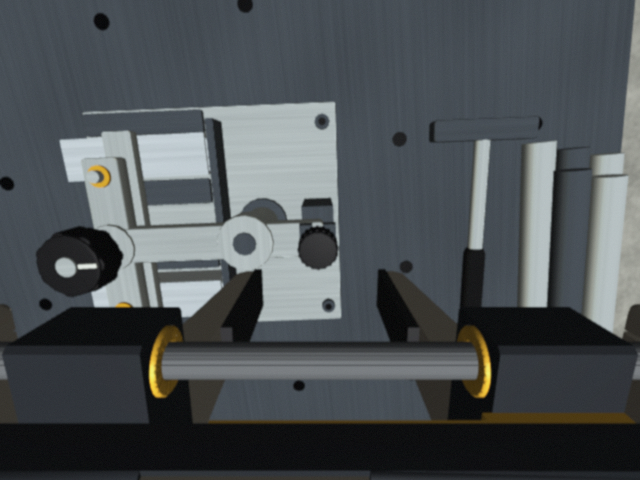

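```bash
python3 - <<'E'
from h import *
go(474,84.7,170,154);go(474,84.7,150,225)
E
```

```text
from [651.   73.6 190.8] psi 83.78 | d cm [ -0.82 -17.72   2.08] rot [ 4.000e-02 -6.000e-02 -7.022e+01] rows>= 6.6
from [651.   73.6 190.8] psi 83.78 | d cm [ -0.82 -17.72   4.08] rot [ 8.0000e-02 -4.0000e-02 -1.4122e+02] rows>= 13.2
```

Request:
{"api": "arm_command", "payload": {"deltas": [{"dx": -0.8,"dy": -17.7,"dz": 0,"ax": 0,"ay": 0,"az": -110,"fingers": 7},{"dx": -0.8,"dy": -17.7,"dz": 0,"ax": 0,"ay": 0,"az": -110,"fingers": 7},{"dx": -0.8,"dy": -17.7,"dz": 0,"ax": 0,"ay": 0,"az": -110,"fingers": 7},{"dx": -0.8,"dy": -17.7,"dz": 0,"ax": 0,"ay": 0,"az": -110,"fingers": 7},{"dx": -0.8,"dy": -17.7,"dz": 0,"ax": 0,"ay": 0,"az": -110,"fingers": 7},{"dx": -0.8,"dy": -17.7,"dz": 0,"ax": 0,"ay": 0,"az": -110,"fingers": 7},{"dx": -0.8,"dy": -17.7,"dz": 0,"ax": 0,"ay": 0,"az": -110,"fingers": 7},{"dx": -0.8,"dy": -17.7,"dz": 0,"ax": 0,"ay": 0,"az": -110,"fingers": 7},{"dx": -0.8,"dy": -17.7,"dz": 0,"ax": 0,"ay": 0,"az": -110,"fingers": 7},{"dx": -0.8,"dy": -17.7,"dz": 0,"ax": 0,"ay": 0,"az": -110,"fingers": 7},{"dx": -0.8,"dy": -17.7,"dz": 0,"ax": 0,"ay": 0,"az": -110,"fingers": 7}], "force": 40}}

```text
t: 42.42
ee_pos: [473.0, 84.6, 189.3]
eef_rot: [-0.122, 0.993, 0.001, -0.002]
wrist_force: [-0.1, 0.1, 1.3]
grip_width: 70.0
```

```bash
python3 v.py wrist w18; python3 - <<'E'
from h import *
W=np.load('w18.npz')['W']
m=(W[...,2]>155)&(W[...,2]<185)&(np.hypot(W[...,0]-474,W[...,1]-84)<60)
print('knob',m.sum(),cv2.minEnclosingCircle(W[m][:,:2].astype(np.float32)),np.median(W[m],0))
go(474,84.7,101,225)
E
```

```text
42.42 [473.   84.6 189.3] [ 0.17  0.11  1.92  0.    1.12 -1.64] -166.02 [-0.1  0.1  1.3] 70.0
knob 3500 ((473.8904724121094, 84.78977966308594), 24.792888641357422) [471.89257839  84.12990721 167.20801414]
from [473.1  84.6 189.3] psi -166.0 | d cm [-0.12 -0.02  8.83] rot [  0.12  -0.14 -31.  ] rows>= 2.9
```

View pics/w18.png

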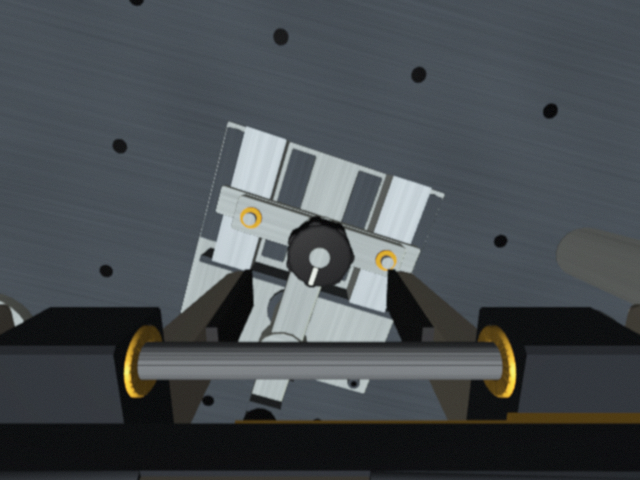

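Request:
{"api": "arm_command", "payload": {"deltas": [{"dx": -0.1,"dy": 0,"dz": 1,"ax": 0,"ay": 0,"az": -10,"fingers": 7},{"dx": -0.1,"dy": 0,"dz": 2,"ax": 0,"ay": 0,"az": -20,"fingers": 7},{"dx": -0.1,"dy": 0,"dz": 4,"ax": 0,"ay": 0,"az": -31,"fingers": 7},{"dx": -0.1,"dy": 0,"dz": 6.5,"ax": 0,"ay": 0,"az": -31,"fingers": 7},{"dx": -0.1,"dy": 0,"dz": 8.5,"ax": 0,"ay": 0,"az": -31,"fingers": 7},{"dx": -0.1,"dy": 0,"dz": 8.8,"ax": 0,"ay": 0,"az": -31,"fingers": 6},{"dx": -0.1,"dy": 0,"dz": 8.8,"ax": 0,"ay": 0,"az": -31,"fingers": 5},{"dx": -0.1,"dy": 0,"dz": 8.8,"ax": 0,"ay": 0,"az": -31,"fingers": 4},{"dx": -0.1,"dy": 0,"dz": 8.8,"ax": 0,"ay": 0,"az": -31,"fingers": 4},{"dx": -0.1,"dy": 0,"dz": 8.8,"ax": 0,"ay": 0,"az": -31,"fingers": 4}], "force": 40}}

```text
t: 43.72
ee_pos: [474.9, 85.5, 103.5]
eef_rot: [-0.381, 0.925, 0.001, 0.0]
wrist_force: [-3.8, 4.5, -0.6]
grip_width: 45.2
```

Gripped at 45 mm. First stroke: two calls of 124° each.

Request:
{"api": "arm_command", "payload": {"deltas": [{"dx": 0,"dy": 0,"dz": 0.02,"ax": 0,"ay": 0,"az": 10,"fingers": 4},{"dx": 0,"dy": 0,"dz": 0.04,"ax": 0,"ay": 0,"az": 20,"fingers": 4},{"dx": 0,"dy": 0,"dz": 0.06,"ax": 0,"ay": 0,"az": 31,"fingers": 4},{"dx": 0,"dy": 0,"dz": 0.08,"ax": 0,"ay": 0,"az": 41,"fingers": 4},{"dx": 0,"dy": 0,"dz": 0.1,"ax": 0,"ay": 0,"az": 52,"fingers": 4},{"dx": 0,"dy": 0,"dz": 0.12,"ax": 0,"ay": 0,"az": 62,"fingers": 4},{"dx": 0,"dy": 0,"dz": 0.14,"ax": 0,"ay": 0,"az": 72,"fingers": 4},{"dx": 0,"dy": 0,"dz": 0.16,"ax": 0,"ay": 0,"az": 83,"fingers": 4},{"dx": 0,"dy": 0,"dz": 0.18,"ax": 0,"ay": 0,"az": 93,"fingers": 4},{"dx": 0,"dy": 0,"dz": 0.2,"ax": 0,"ay": 0,"az": 104,"fingers": 4},{"dx": 0,"dy": 0,"dz": 0.22,"ax": 0,"ay": 0,"az": 114,"fingers": 4},{"dx": 0,"dy": 0,"dz": 0.24,"ax": 0,"ay": 0,"az": 124,"fingers": 4}], "force": 40}}

```text
t: 45.22
ee_pos: [474.3, 84.6, 101.1]
eef_rot: [0.64, 0.769, -0.0, -0.001]
wrist_force: [-6.4, -0.4, 3.5]
grip_width: 45.0
```

Request:
{"api": "arm_command", "payload": {"deltas": [{"dx": 0,"dy": 0,"dz": 0.02,"ax": 0,"ay": 0,"az": 10,"fingers": 4},{"dx": 0,"dy": 0,"dz": 0.04,"ax": 0,"ay": 0,"az": 20,"fingers": 4},{"dx": 0,"dy": 0,"dz": 0.06,"ax": 0,"ay": 0,"az": 31,"fingers": 4},{"dx": 0,"dy": 0,"dz": 0.08,"ax": 0,"ay": 0,"az": 41,"fingers": 4},{"dx": 0,"dy": 0,"dz": 0.1,"ax": 0,"ay": 0,"az": 52,"fingers": 4},{"dx": 0,"dy": 0,"dz": 0.12,"ax": 0,"ay": 0,"az": 62,"fingers": 4},{"dx": 0,"dy": 0,"dz": 0.14,"ax": 0,"ay": 0,"az": 72,"fingers": 4},{"dx": 0,"dy": 0,"dz": 0.16,"ax": 0,"ay": 0,"az": 83,"fingers": 4},{"dx": 0,"dy": 0,"dz": 0.18,"ax": 0,"ay": 0,"az": 93,"fingers": 4},{"dx": 0,"dy": 0,"dz": 0.2,"ax": 0,"ay": 0,"az": 104,"fingers": 4},{"dx": 0,"dy": 0,"dz": 0.22,"ax": 0,"ay": 0,"az": 114,"fingers": 4},{"dx": 0,"dy": 0,"dz": 0.24,"ax": 0,"ay": 0,"az": 124,"fingers": 4}], "force": 40}}

```text
t: 46.72
ee_pos: [472.6, 85.6, 98.6]
eef_rot: [0.979, -0.204, -0.003, -0.0]
wrist_force: [-11.7, 6.4, 7.8]
grip_width: 45.1
```

```bash
python3 v.py wrist w19;python3 -c "
from h import *
print(robot.observe()['moment'])"
```

```text
46.73 [472.6  85.6  98.6] [0.17 0.23 2.01 0.   0.91 2.15] -23.57 [-11.7   6.4   7.8] 45.1
[ 0.7228426   2.14077806 -0.12417786]
```

View pics/w19.png

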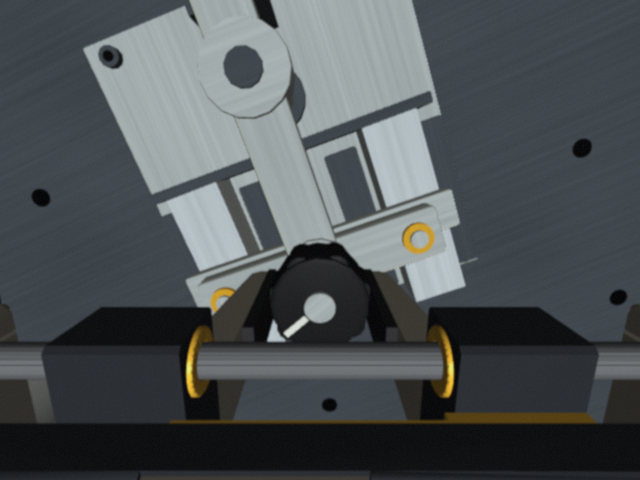

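Request:
{"api": "arm_command", "payload": {"deltas": [{"dx": 0,"dy": 0,"dz": 0,"ax": 0,"ay": 0,"az": 0,"fingers": 6},{"dx": 0,"dy": 0,"dz": 0,"ax": 0,"ay": 0,"az": 0,"fingers": 7.2},{"dx": 0,"dy": 0,"dz": 0,"ax": 0,"ay": 0,"az": -10,"fingers": 7.2},{"dx": 0,"dy": 0,"dz": 0,"ax": 0,"ay": 0,"az": -20,"fingers": 7.2},{"dx": 0,"dy": 0,"dz": 0,"ax": 0,"ay": 0,"az": -31,"fingers": 7.2},{"dx": 0,"dy": 0,"dz": 0,"ax": 0,"ay": 0,"az": -41,"fingers": 7.2},{"dx": 0,"dy": 0,"dz": 0,"ax": 0,"ay": 0,"az": -52,"fingers": 7.2},{"dx": 0,"dy": 0,"dz": 0,"ax": 0,"ay": 0,"az": -62,"fingers": 7.2},{"dx": 0,"dy": 0,"dz": 0,"ax": 0,"ay": 0,"az": -72,"fingers": 7.2},{"dx": 0,"dy": 0,"dz": 0,"ax": 0,"ay": 0,"az": -83,"fingers": 7.2},{"dx": 0,"dy": 0,"dz": 0,"ax": 0,"ay": 0,"az": -93,"fingers": 7.2},{"dx": 0,"dy": 0,"dz": 0,"ax": 0,"ay": 0,"az": -104,"fingers": 7.2}]}}

```text
t: 48.28
ee_pos: [476.0, 84.9, 98.7]
eef_rot: [0.761, 0.649, 0.001, 0.0]
wrist_force: [0.7, -0.7, -0.8]
grip_width: 71.8
```

```bash
python3 - <<'E'
from h import *
print(robot.observe()['wrist_force'])
go(474.2,85,98,225)
E
```

```text
[ 0.68650612 -0.72102137 -0.75438437]
from [476.   84.9  98.7] psi 80.88 | d cm [-0.02 -0.18  0.07] rot [ 1.0000e-01  5.0000e-02 -1.4412e+02] rows>= 13.5
```

Request:
{"api": "arm_command", "payload": {"deltas": [{"dx": 0,"dy": -0.18,"dz": 0.1,"ax": 0,"ay": 0,"az": -10.5,"fingers": 7.2},{"dx": 0,"dy": -0.18,"dz": 0.2,"ax": 0,"ay": 0,"az": -21,"fingers": 7.2},{"dx": 0,"dy": -0.18,"dz": 0.2,"ax": 0,"ay": 0,"az": -31.5,"fingers": 7.2},{"dx": 0,"dy": -0.18,"dz": 0.2,"ax": 0,"ay": 0,"az": -42,"fingers": 7.2},{"dx": 0,"dy": -0.18,"dz": 0.2,"ax": 0,"ay": 0,"az": -52.5,"fingers": 7.2},{"dx": 0,"dy": -0.18,"dz": 0.2,"ax": 0,"ay": 0,"az": -63,"fingers": 7.2},{"dx": 0,"dy": -0.18,"dz": 0.2,"ax": 0,"ay": 0,"az": -73.5,"fingers": 7.2},{"dx": 0,"dy": -0.18,"dz": 0.2,"ax": 0,"ay": 0,"az": -84,"fingers": 7.2},{"dx": 0,"dy": -0.18,"dz": 0.2,"ax": 0,"ay": 0,"az": -94.5,"fingers": 7.2},{"dx": 0,"dy": -0.18,"dz": 0.2,"ax": 0,"ay": 0,"az": -105,"fingers": 7.2},{"dx": 0,"dy": -0.18,"dz": 0.2,"ax": 0,"ay": 0,"az": -115.5,"fingers": 7.2},{"dx": 0,"dy": -0.18,"dz": 0.2,"ax": 0,"ay": 0,"az": -126,"fingers": 7.2}]}}

```text
t: 49.78
ee_pos: [474.2, 85.3, 96.7]
eef_rot: [-0.232, 0.973, 0.0, 0.001]
wrist_force: [-0.4, 0.9, 0.5]
grip_width: 72.4
```

Request:
{"api": "arm_command", "payload": {"deltas": [{"dx": 0,"dy": 0,"dz": 0,"ax": 0,"ay": 0,"az": -9,"fingers": 6.5},{"dx": 0,"dy": 0,"dz": 0,"ax": 0,"ay": 0,"az": -18,"fingers": 5.5},{"dx": 0,"dy": 0,"dz": 0,"ax": 0,"ay": 0,"az": -18,"fingers": 4},{"dx": 0,"dy": 0,"dz": 0,"ax": 0,"ay": 0,"az": -18,"fingers": 4},{"dx": 0,"dy": 0,"dz": 0,"ax": 0,"ay": 0,"az": -18,"fingers": 4}], "force": 40}}

```text
t: 50.4
ee_pos: [474.1, 85.3, 96.6]
eef_rot: [-0.378, 0.926, 0.0, 0.001]
wrist_force: [2.1, -1.7, 0.2]
grip_width: 45.2
```

```bash
python3 - <<'E'
from h import *
o=robot.observe();print(o['ee_pos'],yaw(),o['wrist_force'],o['grip_width'])
E
```

```text
[474.14871155  85.26526726  96.64165893] -135.58979503408915 [ 2.05723102 -1.67156744  0.23674024] 45.21823673306082
```

Second stroke.

Request:
{"api": "arm_command", "payload": {"deltas": [{"dx": 0,"dy": 0,"dz": 0.02,"ax": 0,"ay": 0,"az": 10,"fingers": 4},{"dx": 0,"dy": 0,"dz": 0.04,"ax": 0,"ay": 0,"az": 20,"fingers": 4},{"dx": 0,"dy": 0,"dz": 0.06,"ax": 0,"ay": 0,"az": 31,"fingers": 4},{"dx": 0,"dy": 0,"dz": 0.08,"ax": 0,"ay": 0,"az": 41,"fingers": 4},{"dx": 0,"dy": 0,"dz": 0.1,"ax": 0,"ay": 0,"az": 52,"fingers": 4},{"dx": 0,"dy": 0,"dz": 0.12,"ax": 0,"ay": 0,"az": 62,"fingers": 4},{"dx": 0,"dy": 0,"dz": 0.14,"ax": 0,"ay": 0,"az": 72,"fingers": 4},{"dx": 0,"dy": 0,"dz": 0.16,"ax": 0,"ay": 0,"az": 83,"fingers": 4},{"dx": 0,"dy": 0,"dz": 0.18,"ax": 0,"ay": 0,"az": 93,"fingers": 4},{"dx": 0,"dy": 0,"dz": 0.2,"ax": 0,"ay": 0,"az": 104,"fingers": 4},{"dx": 0,"dy": 0,"dz": 0.22,"ax": 0,"ay": 0,"az": 114,"fingers": 4},{"dx": 0,"dy": 0,"dz": 0.24,"ax": 0,"ay": 0,"az": 124,"fingers": 4}], "force": 40}}

```text
t: 51.9
ee_pos: [474.0, 85.3, 94.2]
eef_rot: [0.642, 0.767, 0.001, 0.0]
wrist_force: [1.2, -0.5, 1.6]
grip_width: 45.4
```

Request:
{"api": "arm_command", "payload": {"deltas": [{"dx": 0,"dy": 0,"dz": 0.02,"ax": 0,"ay": 0,"az": 10,"fingers": 4},{"dx": 0,"dy": 0,"dz": 0.04,"ax": 0,"ay": 0,"az": 20,"fingers": 4},{"dx": 0,"dy": 0,"dz": 0.06,"ax": 0,"ay": 0,"az": 31,"fingers": 4},{"dx": 0,"dy": 0,"dz": 0.08,"ax": 0,"ay": 0,"az": 41,"fingers": 4},{"dx": 0,"dy": 0,"dz": 0.1,"ax": 0,"ay": 0,"az": 52,"fingers": 4},{"dx": 0,"dy": 0,"dz": 0.12,"ax": 0,"ay": 0,"az": 62,"fingers": 4},{"dx": 0,"dy": 0,"dz": 0.14,"ax": 0,"ay": 0,"az": 72,"fingers": 4},{"dx": 0,"dy": 0,"dz": 0.16,"ax": 0,"ay": 0,"az": 83,"fingers": 4},{"dx": 0,"dy": 0,"dz": 0.18,"ax": 0,"ay": 0,"az": 93,"fingers": 4},{"dx": 0,"dy": 0,"dz": 0.2,"ax": 0,"ay": 0,"az": 104,"fingers": 4},{"dx": 0,"dy": 0,"dz": 0.22,"ax": 0,"ay": 0,"az": 114,"fingers": 4},{"dx": 0,"dy": 0,"dz": 0.24,"ax": 0,"ay": 0,"az": 124,"fingers": 4}], "force": 40}}

```text
t: 53.4
ee_pos: [473.6, 85.7, 91.8]
eef_rot: [0.978, -0.207, -0.0, -0.001]
wrist_force: [0.9, 2.0, 1.5]
grip_width: 45.3
```

Request:
{"api": "arm_command", "payload": {"deltas": [{"dx": 0,"dy": 0,"dz": 0,"ax": 0,"ay": 0,"az": 0,"fingers": 6},{"dx": 0,"dy": 0,"dz": 0,"ax": 0,"ay": 0,"az": 0,"fingers": 7.2},{"dx": 0,"dy": 0,"dz": 0,"ax": 0,"ay": 0,"az": -10,"fingers": 7.2},{"dx": 0,"dy": 0,"dz": 0,"ax": 0,"ay": 0,"az": -20,"fingers": 7.2},{"dx": 0,"dy": 0,"dz": 0,"ax": 0,"ay": 0,"az": -31,"fingers": 7.2},{"dx": 0,"dy": 0,"dz": 0,"ax": 0,"ay": 0,"az": -41,"fingers": 7.2},{"dx": 0,"dy": 0,"dz": 0,"ax": 0,"ay": 0,"az": -52,"fingers": 7.2},{"dx": 0,"dy": 0,"dz": 0,"ax": 0,"ay": 0,"az": -62,"fingers": 7.2},{"dx": 0,"dy": 0,"dz": 0,"ax": 0,"ay": 0,"az": -72,"fingers": 7.2},{"dx": 0,"dy": 0,"dz": 0,"ax": 0,"ay": 0,"az": -83,"fingers": 7.2},{"dx": 0,"dy": 0,"dz": 0,"ax": 0,"ay": 0,"az": -93,"fingers": 7.2},{"dx": 0,"dy": 0,"dz": 0,"ax": 0,"ay": 0,"az": -104,"fingers": 7.2}]}}

```text
t: 54.9
ee_pos: [473.3, 85.4, 91.5]
eef_rot: [0.762, 0.648, 0.0, -0.001]
wrist_force: [0.0, 0.5, -0.5]
grip_width: 72.1
```

```bash
python3 v.py wrist w20; python3 - <<'E'
from h import *
go(474.2,85,89.5,225)
W=np.load('w20.npz')['W']
m=(W[...,2]>145)&(W[...,2]<175)&(np.hypot(W[...,0]-474,W[...,1]-84)<30)
print(np.median(W[m],0))
E
```

```text
54.9 [473.3  85.4  91.5] [0.17 0.24 2.01 0.   0.89 0.33] 80.76 [ 0.   0.5 -0.5] 72.1
from [473.3  85.4  91.5] psi 81.29 | d cm [-0.02  0.1   0.2 ] rot [ 5.0000e-02 -7.0000e-02 -1.4371e+02] rows>= 13.4
[475.29803409  90.7629093  157.72620906]
```

View pics/w20.png

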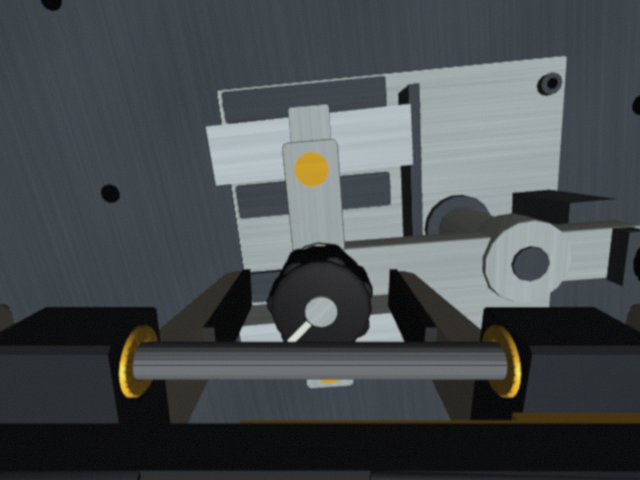

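Request:
{"api": "arm_command", "payload": {"deltas": [{"dx": 0,"dy": 0.1,"dz": 0.1,"ax": 0,"ay": 0,"az": -10.5,"fingers": 7.2},{"dx": 0,"dy": 0.1,"dz": 0.2,"ax": 0,"ay": 0,"az": -21,"fingers": 7.2},{"dx": 0,"dy": 0.1,"dz": 0.2,"ax": 0,"ay": 0,"az": -31.5,"fingers": 7.2},{"dx": 0,"dy": 0.1,"dz": 0.2,"ax": 0,"ay": 0,"az": -42,"fingers": 7.2},{"dx": 0,"dy": 0.1,"dz": 0.2,"ax": 0,"ay": 0,"az": -52.5,"fingers": 7.2},{"dx": 0,"dy": 0.1,"dz": 0.2,"ax": 0,"ay": 0,"az": -63,"fingers": 7.2},{"dx": 0,"dy": 0.1,"dz": 0.2,"ax": 0,"ay": 0,"az": -73.5,"fingers": 7.2},{"dx": 0,"dy": 0.1,"dz": 0.2,"ax": 0,"ay": 0,"az": -84,"fingers": 7.2},{"dx": 0,"dy": 0.1,"dz": 0.2,"ax": 0,"ay": 0,"az": -94.5,"fingers": 7.2},{"dx": 0,"dy": 0.1,"dz": 0.2,"ax": 0,"ay": 0,"az": -105,"fingers": 7.2},{"dx": 0,"dy": 0.1,"dz": 0.2,"ax": 0,"ay": 0,"az": -115.5,"fingers": 7.2},{"dx": 0,"dy": 0.1,"dz": 0.2,"ax": 0,"ay": 0,"az": -126,"fingers": 7.2}]}}

```text
t: 56.45
ee_pos: [474.3, 85.2, 89.6]
eef_rot: [-0.229, 0.973, 0.001, -0.0]
wrist_force: [-0.6, -0.6, -0.6]
grip_width: 71.8
```

Request:
{"api": "arm_command", "payload": {"deltas": [{"dx": 0,"dy": 0,"dz": 0,"ax": 0,"ay": 0,"az": -9,"fingers": 7},{"dx": 0,"dy": 0,"dz": 0,"ax": 0,"ay": 0,"az": -18,"fingers": 7},{"dx": 0,"dy": 0,"dz": 0,"ax": 0,"ay": 0,"az": -28,"fingers": 5.5},{"dx": 0,"dy": 0,"dz": 0,"ax": 0,"ay": 0,"az": -28,"fingers": 4},{"dx": 0,"dy": 0,"dz": 0,"ax": 0,"ay": 0,"az": -28,"fingers": 4},{"dx": 0,"dy": 0,"dz": 0,"ax": 0,"ay": 0,"az": -28,"fingers": 4}], "force": 50}}

```text
t: 57.2
ee_pos: [473.9, 85.3, 89.6]
eef_rot: [-0.455, 0.891, 0.001, -0.0]
wrist_force: [-3.4, 1.3, 3.2]
grip_width: 45.5
```

Request:
{"api": "arm_command", "payload": {"deltas": [{"dx": 0,"dy": 0,"dz": 0.02,"ax": 0,"ay": 0,"az": 10,"fingers": 4},{"dx": 0,"dy": 0,"dz": 0.04,"ax": 0,"ay": 0,"az": 20,"fingers": 4},{"dx": 0,"dy": 0,"dz": 0.06,"ax": 0,"ay": 0,"az": 31,"fingers": 4},{"dx": 0,"dy": 0,"dz": 0.08,"ax": 0,"ay": 0,"az": 41,"fingers": 4},{"dx": 0,"dy": 0,"dz": 0.1,"ax": 0,"ay": 0,"az": 52,"fingers": 4},{"dx": 0,"dy": 0,"dz": 0.12,"ax": 0,"ay": 0,"az": 62,"fingers": 4},{"dx": 0,"dy": 0,"dz": 0.14,"ax": 0,"ay": 0,"az": 72,"fingers": 4},{"dx": 0,"dy": 0,"dz": 0.16,"ax": 0,"ay": 0,"az": 83,"fingers": 4},{"dx": 0,"dy": 0,"dz": 0.18,"ax": 0,"ay": 0,"az": 93,"fingers": 4},{"dx": 0,"dy": 0,"dz": 0.2,"ax": 0,"ay": 0,"az": 104,"fingers": 4},{"dx": 0,"dy": 0,"dz": 0.22,"ax": 0,"ay": 0,"az": 114,"fingers": 4},{"dx": 0,"dy": 0,"dz": 0.24,"ax": 0,"ay": 0,"az": 124,"fingers": 4}], "force": 50}}

```text
t: 58.7
ee_pos: [473.9, 85.4, 87.1]
eef_rot: [0.575, 0.818, 0.0, -0.001]
wrist_force: [-3.4, 2.3, 2.3]
grip_width: 45.3
```

```bash
python3 - <<'E'
from h import *
o=robot.observe();print(o['ee_pos'],yaw(),o['wrist_force'],o['moment'],o['joint_pos'][5])
E
```

```text
[473.93916398  85.42791528  87.13374554] 109.83854534665186 [-3.43052419  2.28895429  2.32832369] [0.28193669 0.29753183 0.19686094] -0.1733514511768705
```

Request:
{"api": "arm_command", "payload": {"deltas": [{"dx": 0,"dy": 0,"dz": 0.02,"ax": 0,"ay": 0,"az": 10,"fingers": 4},{"dx": 0,"dy": 0,"dz": 0.04,"ax": 0,"ay": 0,"az": 20,"fingers": 4},{"dx": 0,"dy": 0,"dz": 0.06,"ax": 0,"ay": 0,"az": 31,"fingers": 4},{"dx": 0,"dy": 0,"dz": 0.08,"ax": 0,"ay": 0,"az": 41,"fingers": 4},{"dx": 0,"dy": 0,"dz": 0.1,"ax": 0,"ay": 0,"az": 52,"fingers": 4},{"dx": 0,"dy": 0,"dz": 0.12,"ax": 0,"ay": 0,"az": 62,"fingers": 4},{"dx": 0,"dy": 0,"dz": 0.14,"ax": 0,"ay": 0,"az": 72,"fingers": 4},{"dx": 0,"dy": 0,"dz": 0.16,"ax": 0,"ay": 0,"az": 83,"fingers": 4},{"dx": 0,"dy": 0,"dz": 0.18,"ax": 0,"ay": 0,"az": 93,"fingers": 4},{"dx": 0,"dy": 0,"dz": 0.2,"ax": 0,"ay": 0,"az": 104,"fingers": 4},{"dx": 0,"dy": 0,"dz": 0.2,"ax": 0,"ay": 0,"az": 104,"fingers": 4}], "force": 55}}

```text
t: 60.08
ee_pos: [474.0, 85.3, 85.2]
eef_rot: [0.999, 0.054, -0.0, -0.001]
wrist_force: [-3.6, 2.6, 4.1]
grip_width: 45.1
```

```bash
python3 - <<'E'
from h import *
o=robot.observe();print(o['ee_pos'],yaw(),o['wrist_force'],o['moment'],o['joint_pos'][5])
E
```

```text
[474.0233644   85.315834    85.23863421] 6.239747462478917 [-3.62945547  2.55257394  4.06939358] [-0.20870756  0.75993012 -0.22744161] 1.6348364365830064
```

Request:
{"api": "arm_command", "payload": {"deltas": [{"dx": 0,"dy": 0,"dz": 0.01,"ax": 0,"ay": 0,"az": 8,"fingers": 4},{"dx": 0,"dy": 0,"dz": 0.03,"ax": 0,"ay": 0,"az": 16,"fingers": 4},{"dx": 0,"dy": 0,"dz": 0.05,"ax": 0,"ay": 0,"az": 24,"fingers": 4},{"dx": 0,"dy": 0,"dz": 0.06,"ax": 0,"ay": 0,"az": 32,"fingers": 4},{"dx": 0,"dy": 0,"dz": 0.08,"ax": 0,"ay": 0,"az": 41,"fingers": 4},{"dx": 0,"dy": 0,"dz": 0.08,"ax": 0,"ay": 0,"az": 41,"fingers": 4}], "force": 55}}

```text
t: 60.82
ee_pos: [474.1, 85.3, 85.1]
eef_rot: [0.955, -0.298, -0.0, -0.0]
wrist_force: [-4.5, 1.4, 12.2]
grip_width: 45.2
```

```bash
python3 v.py wrist w21; python3 - <<'E'
from h import *
o=robot.observe();print(o['ee_pos'],yaw(),o['wrist_force'],o['moment'],o['joint_pos'][5])
E
```

```text
60.83 [474.1  85.3  85.1] [0.17 0.25 2.02 0.   0.88 2.35] -34.62 [-4.5  1.4 12.2] 45.2
[474.1503988   85.2862975   85.05517826] -34.524513658450175 [-5.51468812  1.50559092 11.38948904] [-0.20414729  1.42775325  0.06625607] 2.346422136739365
```

View pics/w21.png

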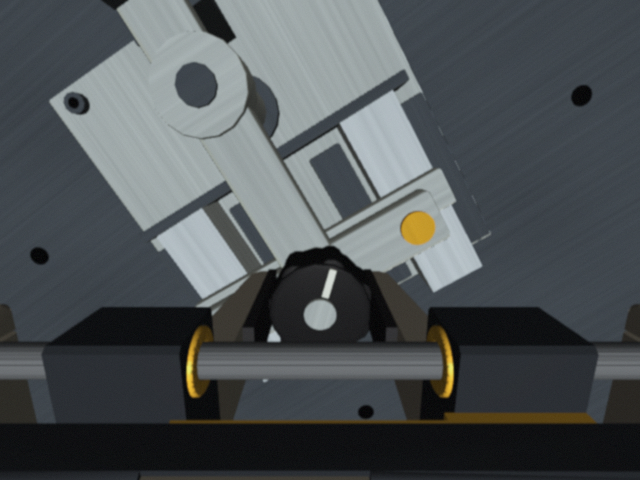

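Request:
{"api": "arm_command", "payload": {"deltas": [{"dx": 0,"dy": 0,"dz": 0,"ax": 0,"ay": 0,"az": 0,"fingers": 5},{"dx": 0,"dy": 0,"dz": 0,"ax": 0,"ay": 0,"az": 0,"fingers": 7},{"dx": 0,"dy": 0,"dz": 0,"ax": 0,"ay": 0,"az": 0,"fingers": 7.2},{"dx": 0,"dy": 0,"dz": -4,"ax": 0,"ay": 0,"az": 0,"fingers": 7.2},{"dx": 0,"dy": 0,"dz": -9,"ax": 0,"ay": 0,"az": 0,"fingers": 7.2},{"dx": 0,"dy": 0,"dz": -14,"ax": 0,"ay": 0,"az": 0,"fingers": 7.2},{"dx": 0,"dy": 0,"dz": -18,"ax": 0,"ay": 0,"az": 0,"fingers": 7.2},{"dx": 0,"dy": 0,"dz": -18,"ax": 0,"ay": 0,"az": 0,"fingers": 7.2}]}}

```text
t: 61.88
ee_pos: [476.6, 85.4, 267.5]
eef_rot: [0.954, -0.298, 0.003, -0.002]
wrist_force: [0.8, -0.3, -0.9]
grip_width: 72.2
```

```bash
python3 v.py wrist w22;python3 v.py scene s6; python3 - <<'E'
from h import *
W=np.load('w22.npz')['W']
m=(W[...,2]>138)&(W[...,2]<175)&(np.hypot(W[...,0]-474,W[...,1]-84.5)<28)
print('knob top',np.median(W[m],0))
f=np.array([.9976,-.0698]);n=np.array([.0698,.9976]);O=np.array([474,84.5])
X=(W[...,:2]-O)@f;Y=(W[...,:2]-O)@n;Z=W[...,2]
for y0 in (-75,75):
    m=(abs(Y-y0)<12)&(Z>46)&(Z<56)&(X<60)&(X>-90)
    print('tube',y0,m.sum(),np.percentile(X[m],[0.5]).round(1),np.median(Z[m]).round(1))
p=cv2.imread('pics/s6.png');cv2.imwrite('pics/s6c.png',cv2.resize(p[190:350,270:450],None,fx=4,fy=3.6))
E
```

```text
61.88 [476.6  85.4 267.5] [0.17 0.04 1.82 0.   1.28 2.35] -34.71 [ 0.8 -0.3 -0.9] 72.2
61.92 [475.3  85.1 265.4] [0.17 0.04 1.82 0.   1.28 2.35] -34.71 [ 0.1 -0.3 -0.3] 71.9
knob top [475.56066883  84.63535901 152.86057715]
tube -75 1544 [-69.6] 51.5
tube 75 1307 [-69.9] 51.4
```

View pics/w22.png

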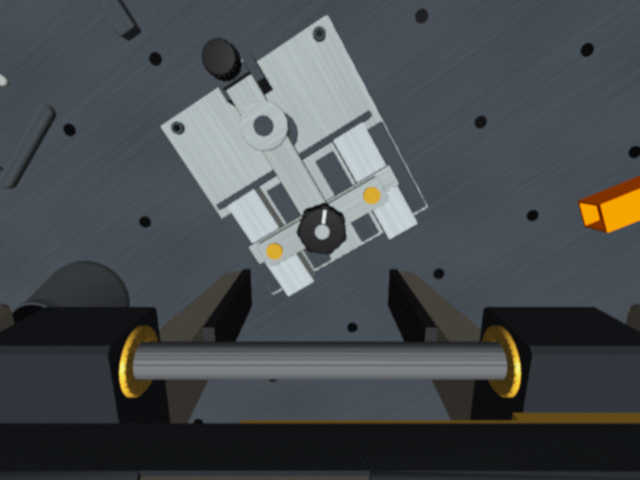

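View pics/s6c.png

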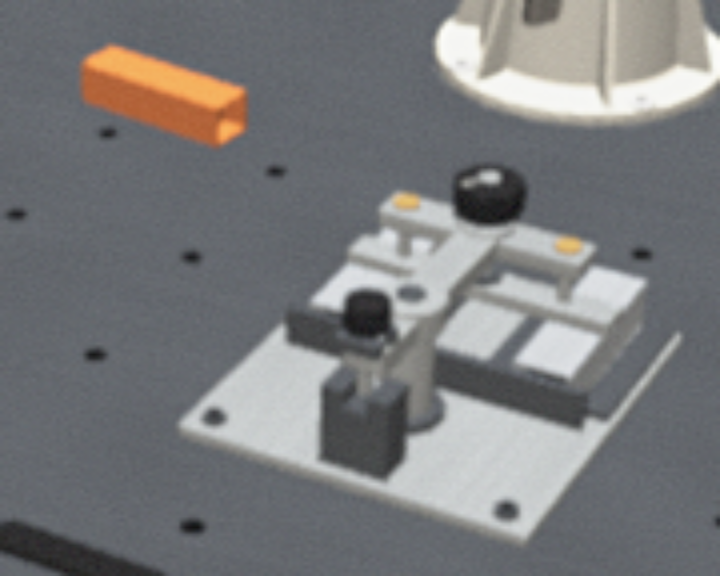

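View pics/s6.png

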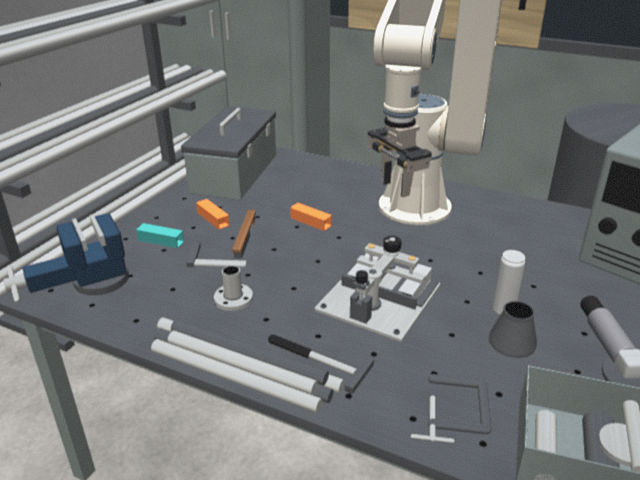

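Request:
{"api": "arm_command", "payload": {"deltas": [{"dx": 0,"dy": 0,"dz": -1,"ax": 0,"ay": 0,"az": 0,"fingers": 7.2},{"dx": 0,"dy": 0,"dz": -1,"ax": 0,"ay": 0,"az": 0,"fingers": 7.2},{"dx": 0,"dy": 0,"dz": -1,"ax": 0,"ay": 0,"az": 0,"fingers": 7.2},{"dx": 0,"dy": 0,"dz": -1,"ax": 0,"ay": 0,"az": 0,"fingers": 7.2}]}}

```text
t: 62.48
ee_pos: [474.3, 85.0, 274.0]
eef_rot: [0.954, -0.299, -0.001, -0.0]
wrist_force: [-0.3, 0.8, -0.4]
grip_width: 71.8
```

```bash
python3 v.py wrist w23; python3 - <<'E'
from h import *
z=np.load('w23.npz');W=z['W'];p=z['p']
K=np.hypot(W[...,0]-474,W[...,1]-84.5)<27
g=p.min(2);m=K&(W[...,2]>145)&(g>170)
q=W[m][:,:2];print(m.sum())
# pointer = bright points beyond central cap
c=np.array([474.5,84.7]);r=np.hypot(*(q-c).T);s=q[r>10];print(np.degrees(np.arctan2(*(s.mean(0)-c)[::-1])),len(s))
m=(W[...,2]>138)&(W[...,2]<175)&(np.hypot(W[...,0]-650,W[...,1]-73)<20);print('plunger',np.median(W[m],0))
b=(W[...,2]>60)&(W[...,2]<125)
cv2.imwrite('pics/w23c.png',cv2.resize(p[170:300,220:420,::-1],None,fx=4,fy=4))
E
```

```text
62.48 [474.3  85.  274. ] [0.17 0.04 1.81 0.   1.3  2.35] -34.74 [-0.3  0.8 -0.4] 71.8
149
-40.461055013864176 31
plunger [648.33230545  71.3481149  151.02171899]
```

View pics/w23c.png

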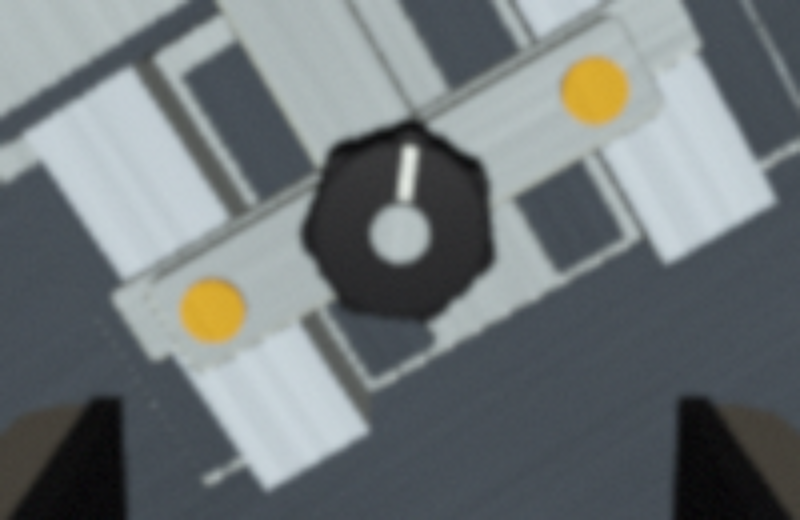

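```bash
python3 -c "
from h import *
print(robot.close_job(),robot.observe()['t'])"
```

```text
the job is handed in; nothing more can be done
the job is handed in; nothing more can be done
```

I clamped both bright tubes on the table in the fixture and handed the job in at about 62.5 s. Only two of the three tubes were there, and I left the orange and turquoise look-alikes alone.

**What I did, in order:**
1. Pulled the plunger up and latched it open.
2. Swung the arm to about 2.0 rad.
3. Laid one tube in channel 1 and one in channel 3, each pushed against the end stop until the contact force rose to about 12 N.
4. Swung the arm back to its stop.
5. Twisted the plunger so it snapped home.
6. Screwed the knob down about 763° in three strokes.

**Last checks:**
- **Tubes:** Their tops are level at 51.4 and 51.5 mm. Before the arm was closed, the gap from each near end to the stop measured 139 to 140 mm, so the 140 mm tubes are butted. Afterwards the near ends were still at the butted position, within 0.5 mm.
- **Plunger:** Its top is at 151 mm, the same as at the start with the pin down.
- **Screw:** The knob pointer stayed at about 13.2 rad after release. You described it springing back to just above 12.6 rad, and it did not go back that far. The knob's sink of 14.3 mm gives about 12.9 rad, so the two readings differ slightly, but both are past the 12.6 rad touch point.
- **Other things on the table:** They look unmoved in the final scene view. I did not measure them individually.

**What disagreed or went wrong:**
- **Tool length:** The real fingertips are about 40 mm above the reported TCP. My first plunger grasp closed on air because of this, and I corrected for it from then on.
- **Moved tube:** The tube nearer the robot was knocked about 35 mm aside during the run, so I measured it again before picking it up.
- **Refused call:** The first move call was rejected as invalid input. It left out some fields, and calls with all fields filled in were accepted.

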